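# One slow set on the wrist trainer, plates re-racked

## Robot

A 7-joint arm with a two-finger parallel gripper is mounted at the origin on the work surface. World frame = base frame: x ahead of the robot, y to its left, z up, the work surface at z = 0. Lengths are in m, angles in rad, forces in N, time in s.
With the tool pointing down it reaches from about 0.4 to 0.85 m from the base axis. Payload 4.4 kg.
Tool frame: the origin (TCP) lies midway between the tips of the shut fingers; the grasp point (between the pads) lies 19 mm behind it; x points along the fingers, y is the direction in which the jaws open and shut, and the axes are right-handed (so a half turn about x gives the same grasp; the last joint's range is limited). The gripper opens to 94 mm and grips with 3 to 60 N. Pads are 16 mm wide; open, the fingers measure 119 mm over their backs; the gripper's body (75 mm by 177 mm) begins 78 mm behind the grasp point.
Start: joints at [-1.411, 0.628, 0.038, 1.517, -0.027, 0.996, -0.02], TCP at [0.145, 0.634, 0.205] pointing down, gripper open.
Joint ranges: [-3.06, 3.06], [-0.37, 2.12], [-1.25, 1.32], [0.18, 2.47], [-1.1, 4.24], [0.23, 1.98], [-2.94, 2.94]. Speed limits (rad/s): [2.57, 2.57, 3.14, 3.14, 3.14, 3.14, 3.14].

## Interface

Orientations are given as a unit quaternion [w, x, y, z].
In Python, from rig import env gives the robot as it stands.
- The arm moves only by the tool drive_tool, never from a script. Its arguments are lists of equal length, an entry for each row: "dp": the shift along the world's x, y, z in m, a list of three; "rot": the turn, a rotation vector about the world's x, y, z in degrees, a list of three. A call has 1 to 12 rows; each row shifts and turns the commanded pose from where the row before left it; what a row does not reach is not made up. A row lasts 1/12 s, in which the tool goes at most 41.7 mm and 7.16 degrees, less where a joint would pass 70% of its speed; a pose out of reach is approached as far as the arm can. A call is refused whole if a number of a shift passes 0.0417 or a number of a turn 7.16, either way. A call with a gripper value outside its range is refused whole. "fingers" is the opening in per cent of the stroke, from 0 (shut) to 100 (fully open), set as the call begins (left out, the last holds). The fingers move at their own pace and stop on an object; "squeeze" is the grip in N (left out, the last holds). Time passes only in rows, so rows that do not move let the fingers close. It gives the time, the measured TCP pose, the force and the opening at its end, in the units of the state.
- env.read_state(): the state, without advancing time (a new reading comes with each control period).
- env.camera(name): name is "scene" or "top" or "wrist"; returns the picture (384x512x3 uint8, red, green, blue); there is no depth.
- env.get_calibration(name): a dict with "fov_y" (degrees; the focal length in pixels is half the picture's height over the tangent of half this angle, whatever the lens; pixels are square), "cx", "cy" (the principal point, pixels), "extrinsics" (4x4, takes a point from world to camera coordinates). Camera axes: x right, y up, looking along -z (the intrinsics and any distortion apply to the point x, -y, -z); pixel columns grow to the right and rows downward; lengths in m; the calibration is good to about 2 mm. A picture is of the moment at which its call begins: read the wrist's pose just before it. get_calibration takes no time and is no camera call; for the wrist camera it gives the pose at the moment of the call.
- env.finish_job(): hands the job in, once; it reports no verdict.
Trained networks look in the newest picture that a camera, given by its name, has taken for a name from the list of things; names that differ only in an ending like _2 or _b are one class to them, and where a whole thing is asked for, a point or a joint stands for the part that bears it (a point fixed in the world has none). Each returns a list of dicts, best first, with "score" (0 to 1); they miss things now and then, are a little off and sometimes report something else, mostly with a low value. They report only what shows in the picture. A call takes as long as a camera call. They do not tell look-alikes from the thing itself.
- env.spot_in(label, camera): "rect" ([left, top, width, height] in pixels, round what is visible of it).
- env.outline_of(label, camera): "mask" (384x512 bool, what is visible of it) and "rect" ([left, top, width, height] in pixels, round what is visible of it).
The state is a dict: "t": time; "joint_pos": joint angles; "qvel": joint speeds; "joint_efforts": joint torques, N m; "eef_pos": TCP position; "eef_rot": TCP orientation; "ft_force": force on the tool from outside, world axes, zero at the start; "torque": the same for the moment, N m; "gripper_width": finger opening in m.
Only numpy, scipy, OpenCV 4.12 (cv2) and the standard library are available. Lean on these libraries where they do the work, as an engineer would, in place of code of your own. Each camera call takes 0.05 s, during which the arm holds its last target.

## Task

Lift every large plate out of the little slotted rack and stand each in its own slot of the wrist trainer's weight carriage, leaving the small plate where it is. Then do a slow repetition: pull the trainer's handle bar down to the bottom of its stroke and ease it slowly back up to rest, under control all the way, so that the weights never drop. Finally re-rack all the large plates, each standing home in a rack slot, and leave the lever at rest and the other things on the bench alone.

Things in the scene. Friction and masses are not known exactly. Their poses are not given: they have to be found in the camera images.
- plate_a_center (a point): large plate: black rubber-coated weight plate, diameter 135 mm, 12 mm thick, 0.5 kg, 50 mm bore (treat as a solid disc). This point is the disc's centre, y axis = disc axis (its turn about y means nothing). Stands on edge in a rack slot at the start, leaning up to 0.1 rad. There are two or three large plates; one that is absent reads None from the start
- plate_b_center (a point): large plate: black rubber-coated weight plate, diameter 135 mm, 12 mm thick, 0.5 kg, 50 mm bore (treat as a solid disc). This point is the disc's centre, y axis = disc axis (its turn about y means nothing). Stands on edge in a rack slot at the start, leaning up to 0.1 rad. There are two or three large plates; one that is absent reads None from the start
- plate_c_center (a point): large plate: black rubber-coated weight plate, diameter 135 mm, 12 mm thick, 0.5 kg, 50 mm bore (treat as a solid disc). This point is the disc's centre, y axis = disc axis (its turn about y means nothing). Stands on edge in a rack slot at the start, leaning up to 0.1 rad. There are two or three large plates; one that is absent reads None from the start
- plate_small_center (a point): small plate: black rubber-coated weight plate, diameter 100 mm, 12 mm thick, 0.25 kg, 50 mm bore (treat as a solid disc). This point is the disc's centre, y axis = disc axis (its turn about y means nothing). Stands on edge in a rack slot at the start, leaning up to 0.1 rad. It stays in the rack
- rack: low black plate rack, 2.2 kg, standing loose on rubber feet, 100 x 225 mm, 74 mm high, origin at the centre of its underside. Four slots at y = -75, -25, 25, 75 mm, each a pair of chrome hoops 15 mm apart inside (21 mm at the flared tops), for a plate on edge with its axis along the rack's y. Centre of a seated large plate 83 mm above the bench (top edge 150), of a seated small one 63 mm
- rack_slot0 (a point): rack slot 0: where the centre of a seated large plate lies (83 mm above the bench); axes as the rack's, the plate's axis goes along y
- rack_slot1 (a point): rack slot 1: where the centre of a seated large plate lies (83 mm above the bench); axes as the rack's, the plate's axis goes along y
- rack_slot2 (a point): rack slot 2: where the centre of a seated large plate lies (83 mm above the bench); axes as the rack's, the plate's axis goes along y
- rack_slot3 (a point): rack slot 3: where the centre of a seated large plate lies (83 mm above the bench); axes as the rack's, the plate's axis goes along y
- trainer: plate-loaded wrist trainer fixed to the bench: black base 360 x 270 mm, forearm pad at the end nearest the robot (x -305 mm, top 87 mm high), handle lever, and a weight carriage between two chrome guide rods (y -115 and 115 mm, 179 mm high). Origin on the bench under the carriage's middle; x points away from the pad, y along the row of carriage slots
- cradle (a point): middle of the weight carriage: centre of a large plate seated in its middle slot, 145 mm above the bench with the carriage down; it rises up to 48 mm with the lever. Axes as the trainer's
- cradle_slot0 (a point): carriage slot 0 of 3 (50 mm apart along the trainer's y): where the centre of a seated large plate lies; the plate's axis goes along the trainer's y. Slots are chrome hoops like the rack's, 15 mm clear, hoop tops 134 mm above the bench, seated plate's top edge 212 mm
- cradle_slot1 (a point): carriage slot 1 of 3 (50 mm apart along the trainer's y): where the centre of a seated large plate lies; the plate's axis goes along the trainer's y. Slots are chrome hoops like the rack's, 15 mm clear, hoop tops 134 mm above the bench, seated plate's top edge 212 mm
- cradle_slot2 (a point): carriage slot 2 of 3 (50 mm apart along the trainer's y): where the centre of a seated large plate lies; the plate's axis goes along the trainer's y. Slots are chrome hoops like the rack's, 15 mm clear, hoop tops 134 mm above the bench, seated plate's top edge 212 mm
- lever (a joint): angle of the trainer's lever (rad): 0 at rest, handle up; 0.65 at the stop at the bottom of its stroke. Pulling the handle down lifts the carriage and its plates up to 48 mm. Spring and weights push back with some 6 to 16 N at the handle; let go, it flies back at 2 rad/s or more and the weights drop
- handle (a point): middle of the handle bar: black rubber grip, 22 mm diameter, 110 mm long between the two lever arms, along the trainer's y; can be pinched across from above. At rest 175 mm above the bench and at x -177 mm of the trainer; at the bottom of the stroke 94 mm high, x -214 mm
- pivot (a point): the lever's hinge axis, along the trainer's y, 80 mm above the bench at x -75 mm of the trainer. The handle turns about it on a 140 mm radius: at lever angle q it is, in the trainer's frame, at x = -75 - 140 cos(0.75 - q), z = 80 + 140 sin(0.75 - q) mm
- dumbbell: bystander: hex dumbbell lying on the bench, 194 mm long, 60 mm high; origin under its middle
- bottle: bystander: grey drinking bottle, diameter 68 mm, 190 mm high; origin under its middle
- chalk_tub: bystander: white chalk tub with black lid, diameter 72 mm, 65 mm high; origin under its middle
There are look-alikes about, which are no part of the job. Leave any white look-alike of the part that bears plate_b_center alone.

How it is judged:
By the outcome, as a careful person would: the job done as asked, in the order asked, and still so for the second after the job is handed in, with the robot touching nothing.
Of plate_a, plate_b, plate_c only 2 to 3 are there at a start; the rules pass over those that are not, and their reading is None.
At some moment in a run one of rack may be knocked a few centimetres aside while the robot is not near it.
Once in a run the grip may slacken for a moment while it holds something.
It also fails if it takes over 210 s, if anything falls off the work surface, if the arm or the gripper's body presses on something with over 40 N, if the wrist force passes 120 N, or if a joint passes its speed limit or range.

## Working session

There is one attempt and no reset: what is moved stays moved. The work goes in short steps, Python scripts to look and compute and a tool call to move; the robot and the scene stay as the last step left them, time stands still between calls to the robot, and variables do not carry over. Pictures are saved under pics/ and viewed, and the job is handed in when it is done.

Besides the shell and the picture viewer there is one more tool, called by a JSON object that holds its "name" and its "arguments", one argument or row to a line. drive_tool: Moves the arm, as the interface text tells. Its arguments: {"type":"object","properties":{"dp":{"type":"array"},"rot":{"type":"array"},"fingers":{"type":"number"},"squeeze":{"type":"number"}},"required":["dp","rot"]}

```bash
ls -la; mkdir -p pics; python3 - <<'E'
from rig import env
import cv2, numpy as np
s=env.read_state(); print(s)
for c in ["scene","top","wrist"]:
    im=env.camera(c); cv2.imwrite(f"pics/a_{c}.png",im[:,:,::-1])
    k=env.get_calibration(c); print(c,k)
E
```

```text
total 12
drwxr-xr-x  3 agent agent 4096 Dec  6 19:55 .
drwxr-xr-x 23 root  root  4096 Dec  6 19:55 ..
drwxr-xr-x  2 agent agent 4096 Dec  6 19:55 pics
{'t': 0.0, 'joint_pos': array([-1.41079363,  0.62934   ,  0.0384383 ,  1.51831954, -0.02699625,
        0.99630596, -0.01998091]), 'qvel': array([-0.00176353,  0.00107451,  0.00084191,  0.00053672, -0.00026296,
        0.0020142 , -0.001576  ]), 'joint_efforts': array([-2.34729850e-04, -5.49745309e+01,  1.14339776e+00, -1.86624080e+01,
       -5.22052415e-02,  2.37490679e-02,  1.62353413e-04]), 'eef_pos': array([0.1453527 , 0.63287455, 0.20457354]), 'eef_rot': array([ 0.70254025,  0.07900237,  0.702671  , -0.08030749]), 'ft_force': array([-0.25310523, -0.19113304,  0.97765249]), 'torque': array([0.03969633, 0.04012657, 0.05107887]), 'gripper_width': 0.0940847032344025}
scene {'fov_y': 56.20471791940571, 'cx': 253.66676406260643, 'cy': 187.7120918643187, 'extrinsics': array([[ 0.1603333 ,  0.98696568, -0.01385563, -0.15956317],
       [-0.79925871,  0.13805158,  0.58491647,  0.39496338],
       [ 0.57920527, -0.08270736,  0.81097518, -1.36305366],
       [ 0.        ,  0.        ,  0.        ,  1.        ]])}
top {'fov_y': 46.353019638004724, 'cx': 257.3758674912105, 'cy': 190.26216887514863, 'extrinsics': array([[-0.01179062, -0.99979199,  0.01664193,  0.06565378],
       [ 0.98923499, -0.00923516,  0.14604398, -0.57596278],
       [-0.14585991,  0.01818473,  0.98913811, -1.30808745],
       [ 0.        ,  0.        ,  0.        ,  1.        ]])}
wrist {'fov_y': 69.6605653759662, 'cx': 256.56273996841355, 'cy': 190.0626111772417, 'extrinsics': array([[ 0.22356515,  0.97468692, -0.00200848, -0.64939216],
       [-0.94012294,  0.21509235, -0.2643939 ,  0.02764051],
       [-0.25726927,  0.06099748,  0.96441269, -0.39151167],
       [ 0.        ,  0.        ,  0.        ,  1.        ]])}
```

View pics/a_scene.png

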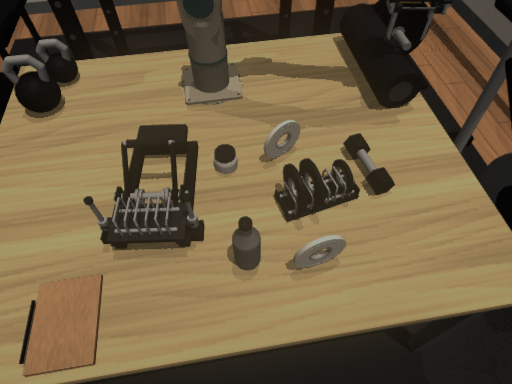

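View pics/a_top.png

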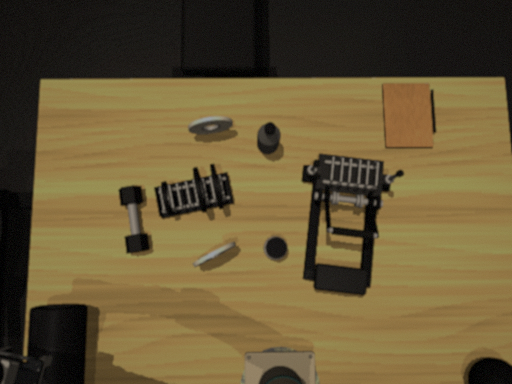

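View pics/a_wrist.png

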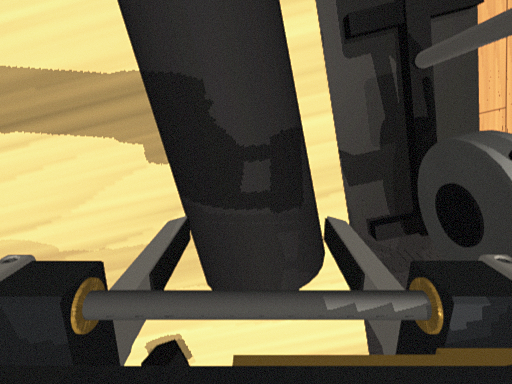

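```bash
cat > h.py <<'E'
from rig import env
import cv2, numpy as np
from scipy.spatial.transform import Rotation as R
H,W=384,512
def cal(c):
    k=env.get_calibration(c); f=H/2/np.tan(np.radians(k["fov_y"])/2)
    return f,k["cx"],k["cy"],k["extrinsics"]
def proj(P,k):
    f,cx,cy,E=k; P=np.atleast_2d(P); q=P@E[:3,:3].T+E[:3,3]
    return np.c_[cx+f*q[:,0]/-q[:,2], cy-f*q[:,1]/-q[:,2]]
def ray(uv,k):
    f,cx,cy,E=k; uv=np.atleast_2d(uv)
    d=np.c_[(uv[:,0]-cx)/f,-(uv[:,1]-cy)/f,-np.ones(len(uv))]
    Rm=E[:3,:3]; return -Rm.T@E[:3,3], d@Rm
def onz(uv,k,z):
    o,d=ray(uv,k); s=(z-o[2])/d[:,2]; return o+d*s[:,None]
def save(im,n,crop=None,sc=1):
    if crop: x,y,w,h=crop; im=im[y:y+h,x:x+w]
    im=cv2.resize(im,None,fx=sc,fy=sc,interpolation=cv2.INTER_CUBIC); cv2.imwrite(f"pics/{n}.png",np.ascontiguousarray(im[:,:,::-1]))
def st():
    s=env.read_state(); q=s["eef_rot"]; Rm=R.from_quat([q[1],q[2],q[3],q[0]]).as_matrix()
    print("t%.2f"%s["t"],"pos",s["eef_pos"].round(4),"x",Rm[:,0].round(3),"y",Rm[:,1].round(3),"F",s["ft_force"].round(1),"w%.4f"%s["gripper_width"]); return s,Rm
E
python3 - <<'E'
from h import *
for c in ["scene","top"]:
    im=env.camera(c)
    np.save(f"{c}0.npy",im)
    print(c)
    for l in ["plate_a_center","plate_small_center","rack","trainer","cradle","handle","lever","dumbbell","bottle","chalk_tub"]:
        print(l,[(round(d["score"],2),np.round(d["rect"]).astype(int).tolist()) for d in env.spot_in(l,c)])
im=np.load("top0.npy"); save(im,"b_top_rack",(100,100,200,160),4); save(im,"b_top_tr",(280,140,150,160),3.7)
im=np.load("scene0.npy"); save(im,"b_sc_rack",(230,100,180,180),4) ; save(im,"b_sc_tr",(70,100,180,160),3.7)
print(st()[0]["t"])
E
```

```text
scene
plate_a_center [(0.36, [118, 137, 63, 68])]
plate_small_center [(0.86, [333, 160, 21, 30]), (0.34, [99, 194, 101, 50])]
rack [(0.6, [276, 167, 82, 53]), (0.42, [120, 138, 62, 66])]
trainer [(0.59, [84, 123, 121, 128]), (0.52, [344, 136, 49, 60])]
cradle [(0.81, [96, 195, 103, 46]), (0.41, [271, 164, 88, 54])]
handle [(0.89, [119, 137, 59, 70])]
lever [(0.75, [123, 137, 58, 69])]
dumbbell [(0.61, [344, 134, 50, 60])]
bottle [(0.79, [232, 213, 28, 57])]
chalk_tub [(0.87, [213, 142, 26, 33])]
top
plate_a_center [(0.36, [306, 156, 86, 40])]
plate_small_center [(0.78, [159, 180, 16, 37])]
rack [(0.95, [154, 168, 83, 52]), (0.43, [309, 157, 85, 42])]
trainer [(0.86, [302, 153, 101, 141]), (0.54, [304, 151, 87, 47]), (0.19, [323, 189, 55, 51])]
cradle [(0.89, [304, 153, 88, 45]), (0.36, [156, 172, 77, 44])]
handle [(0.95, [321, 188, 56, 55])]
lever [(0.89, [320, 187, 61, 54]), (0.42, [154, 174, 78, 46])]
dumbbell [(0.61, [120, 186, 31, 66])]
bottle [(0.62, [258, 125, 22, 31])]
chalk_tub [(0.67, [264, 234, 23, 26])]
t1.25 pos [0.1455 0.6335 0.2055] x [-0. -0. -1.] y [ 0.224  0.975 -0.   ] F [ 0.1 -0.3 -0.3] w0.0941
1.25
```

View pics/b_top_rack.png

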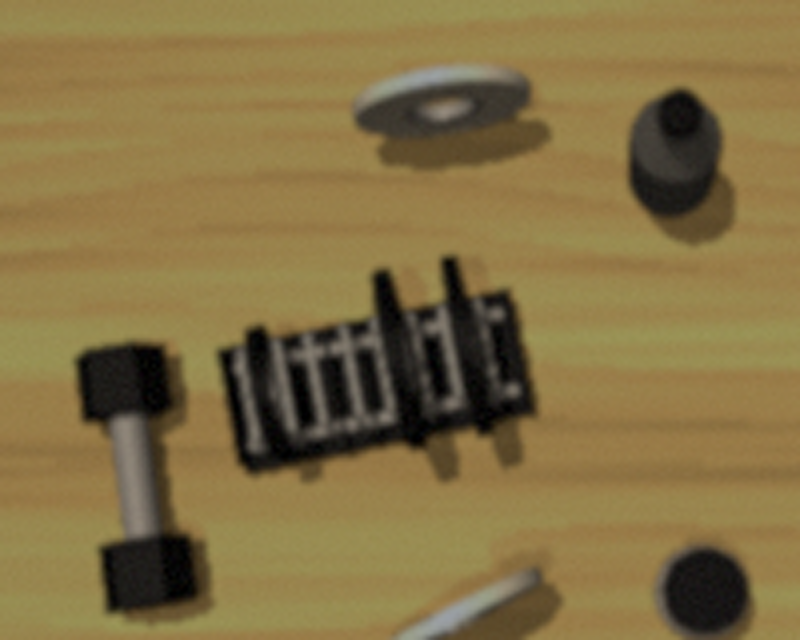

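View pics/b_sc_rack.png

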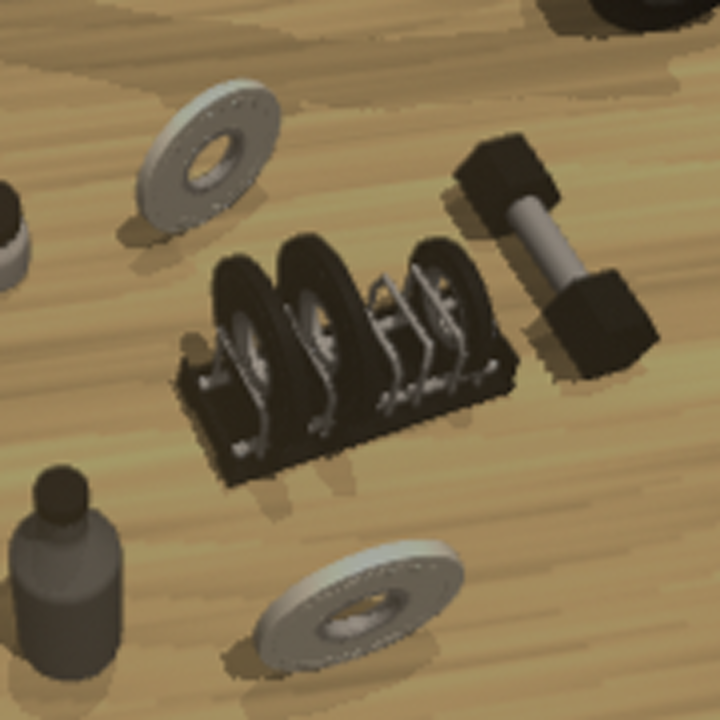

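View pics/b_top_tr.png

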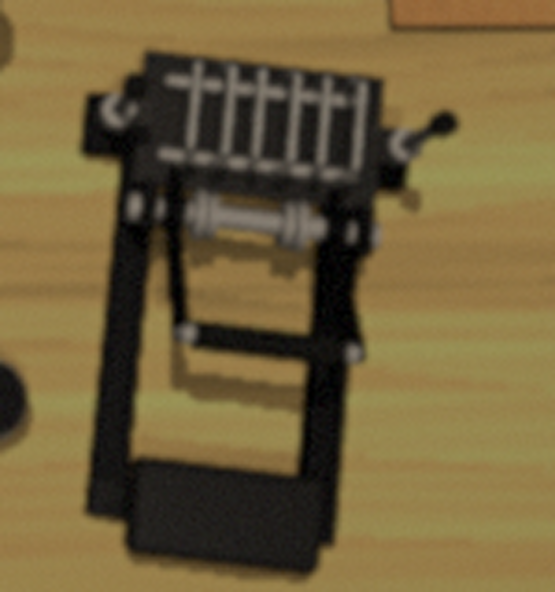

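View pics/b_sc_tr.png

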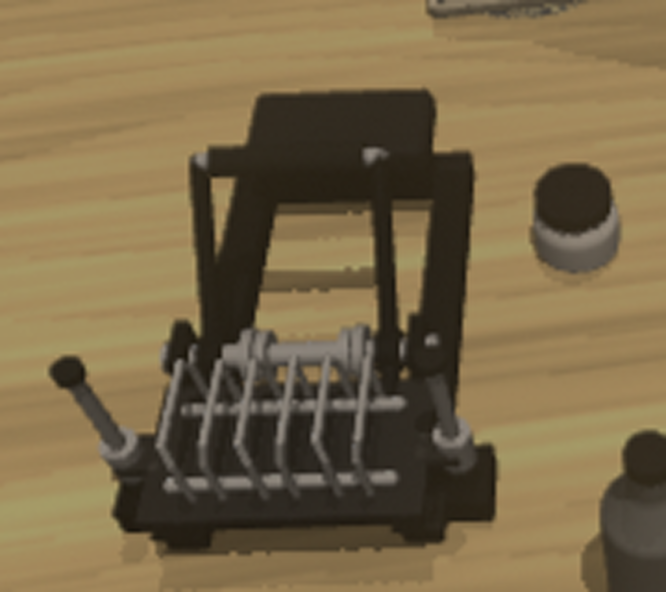

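```bash
python3 - <<'E'
from h import *
kt,ks=cal("top"),cal("scene")
for n,k in (("top",kt),("scene",ks)): print(n,ray([256,190],k)[0].round(3))
c=np.array([[222,350],[245,470],[510,290],[535,410]])/4+100
print("rack top corners",onz(c,kt,0.012).round(4).tolist())
c=np.array([[186,332],[353,352]])/3.7+[280,140]
p=onz(c,kt,.175); print("handle",p.round(4), np.linalg.norm(p[1]-p[0]))
c=np.array([[200,158],[378,155]])/3.7+[70,100]
p=onz(c,ks,.175); print("handle sc",p.round(4), np.linalg.norm(p[1]-p[0]))
c=np.array([[135,460],[325,478],[130,550],[312,572]])/3.7+[280,140]
print("pad",onz(c,kt,.087).round(4))
c=np.array([[185,372],[228,480],[512,370],[515,385]])/4+[230,100]
print("rack sc",onz(c,ks,.015).round(4))
E
```

```text
top [0.38  0.084 1.377]
scene [ 1.131 -0.01   0.872]
rack top corners [[0.5925, 0.3715, 0.012], [0.5001, 0.3521, 0.012], [0.6374, 0.1507, 0.012], [0.5438, 0.1318, 0.012]]
handle [[ 0.4482 -0.1322  0.175 ]
 [ 0.4324 -0.2531  0.175 ]] 0.12188390910798601
handle sc [[ 0.4295 -0.2532  0.175 ]
 [ 0.4487 -0.1271  0.175 ]] 0.12747901791077548
pad [[ 0.3554 -0.1053  0.087 ]
 [ 0.34   -0.2513  0.087 ]
 [ 0.2877 -0.0993  0.087 ]
 [ 0.2695 -0.238   0.087 ]]
rack sc [[0.5484 0.1393 0.015 ]
 [0.6425 0.1506 0.015 ]
 [0.5869 0.3728 0.015 ]
 [0.5999 0.3706 0.015 ]]
```

```bash
python3 - <<'E'
from h import *
s,Rm=st(); E=cal("wrist")[3]; Rc=E[:3,:3]; o=-Rc.T@E[:3,3]
print("cam in tool",Rm.T@(o-s["eef_pos"]), "viewdir in tool",Rm.T@(-Rc[2]),"imgx",Rm.T@Rc[0])
# candidate fit overlay
for psi,name in ((0.2,'rack'),(-.14,'tr')): print(name,np.degrees(np.arctan2(np.cos(psi),-np.sin(psi))))
E
```

```text
t1.25 pos [0.1455 0.6335 0.2055] x [-0. -0. -1.] y [ 0.224  0.975 -0.   ] F [ 0.1 -0.3 -0.3] w0.0941
cam in tool [-0.17880414  0.00037971 -0.07702536] viewdir in tool [ 9.64423099e-01 -4.71001789e-04  2.64363130e-01] imgx [ 5.71571852e-04  9.99999791e-01 -3.03504525e-04]
rack 101.45915590261647
tr 81.97859086816848
```

{"name": "drive_tool", "arguments": {
  "dp": [
    [0, 0, 0.035],
    [0, 0, 0.035],
    [0, 0, 0.035],
    [0, 0, 0.035],
    [0, 0, 0.03],
    [0.03, -0.03, 0],
    [0.035, -0.035, 0],
    [0.035, -0.035, 0],
    [0.035, -0.035, 0],
    [0.035, -0.035, 0],
    [0.035, -0.035, 0],
    [0.035, -0.035, 0]
  ],
  "rot": [
    [0, 0, 0],
    [0, 0, 0],
    [0, 0, 0],
    [0, 0, 0],
    [0, 0, 0],
    [0, 0, 4],
    [0, 0, 4],
    [0, 0, 4],
    [0, 0, 4],
    [0, 0, 4],
    [0, 0, 4.2],
    [0, 0, 0]
  ]
}}

```text
t: 2.25
eef_pos: [0.3528, 0.4256, 0.3758]
eef_rot: [0.704, -0.07, 0.703, 0.071]
ft_force: [0.8, 0.9, 0.3]
gripper_width: 0.0943
```

{"name": "drive_tool", "arguments": {
  "dp": [
    [0.035, -0.035, 0],
    [0.035, -0.035, 0],
    [0.035, -0.035, 0],
    [0.035, -0.035, 0],
    [0.035, -0.035, 0],
    [0, 0, 0],
    [0, 0, 0]
  ],
  "rot": [
    [0, 0, 0],
    [0, 0, 0],
    [0, 0, 0],
    [0, 0, 0],
    [0, 0, 0],
    [0, 0, 0],
    [0, 0, 0]
  ],
  "fingers": 32
}}

```text
t: 2.83
eef_pos: [0.5008, 0.2772, 0.3753]
eef_rot: [0.704, -0.068, 0.704, 0.067]
ft_force: [-0.8, 1.4, -0.4]
gripper_width: 0.0509
```

```bash
python3 - <<'E'
from h import *
st()
im=env.camera("wrist"); np.save("w1.npy",im); np.save("kw1.npy",np.array(cal("wrist")[3]))
save(im,"w1",None,1.5)
for l in ["plate_a_center","plate_small_center","rack"]:
    print(l,[(round(d["score"],2),np.round(d["rect"]).astype(int).tolist()) for d in env.spot_in(l,"wrist")])
E
```

```text
t2.83 pos [0.5008 0.2772 0.3753] x [ 0.    -0.001 -1.   ] y [-0.189  0.982 -0.001] F [-0.8  1.4 -0.4] w0.0509
plate_a_center [(0.73, [179, 162, 119, 52])]
plate_small_center [(0.9, [272, 167, 12, 52]), (0.69, [181, 157, 22, 75])]
rack [(0.92, [179, 162, 118, 56])]
```

View pics/w1.png

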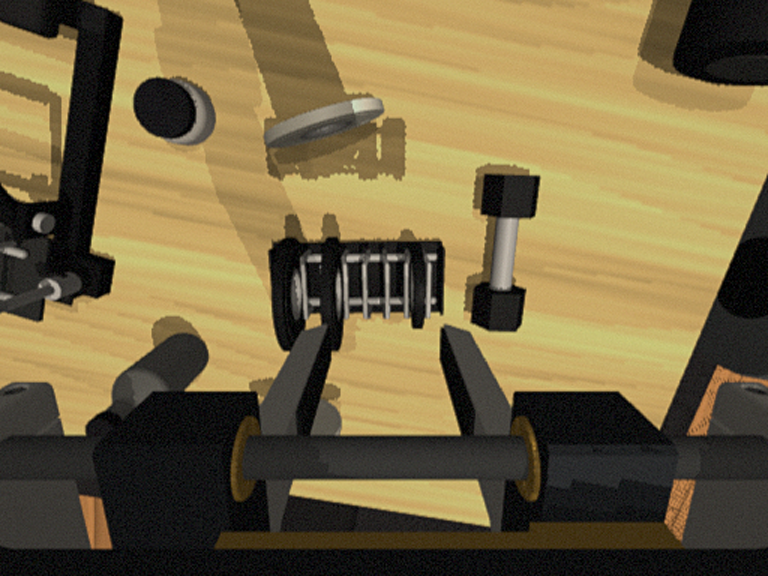

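```bash
cat >> h.py <<'E'
def T2(x,y,psi): 
    c,s=np.cos(psi),np.sin(psi); return lambda p:(np.atleast_2d(p)@np.array([[c,s,0],[-s,c,0],[0,0,1]]))+[x,y,0]
def circ(c,ax,r,n=60):
    ax=ax/np.linalg.norm(ax); a=np.cross(ax,[0,0,1.]); a/=np.linalg.norm(a); b=np.cross(ax,a)
    t=np.linspace(0,2*np.pi,n); return c+r*(np.cos(t)[:,None]*a+np.sin(t)[:,None]*b)
def rackpts(slots={}):
    L=[]
    b=np.array([[-.05,-.1125,0],[.05,-.1125,0],[.05,.1125,0],[-.05,.1125,0],[-.05,-.1125,0]]); L.append((b,(255,0,0)))
    for y in (-.075,-.025,.025,.075):
        rz=slots.get(y)
        if rz:
            for o in(-.006,.006): L.append((circ(np.array([0,y+o,.083 if rz>.06 else .063]),np.array([0,1.,0]),rz),(0,255,0)))
    return L
def trpts(q=0,plates=()):
    L=[]
    h=np.array([-.075-.14*np.cos(.75-q),0,.08+.14*np.sin(.75-q)])
    L.append((np.array([h+[0,-.055,0],h+[0,.055,0]]),(255,0,0)))
    L.append((np.array([[0,-.115,0],[0,-.115,.179]]),(0,255,255))); L.append((np.array([[0,.115,0],[0,.115,.179]]),(0,255,255)))
    for y in(-.05,0,.05):
        L.append((np.array([[-.03,y,.134],[.03,y,.134]]),(0,255,0)))
    return L
def overlay(im,k,tf,L,sc=3,crop=None,name="o"):
    x,y,w,h=crop or (0,0,W,H)
    o=np.ascontiguousarray(cv2.resize(im[y:y+h,x:x+w],None,fx=sc,fy=sc,interpolation=cv2.INTER_CUBIC))
    for P,c in L:
        uv=((proj(tf(P),k)+.5-[x,y])*sc*16).astype(np.int32)
        cv2.polylines(o,[uv.reshape(-1,1,2)],False,c,1,cv2.LINE_AA,4)
    cv2.imwrite(f"pics/{name}.png",np.ascontiguousarray(o[:,:,::-1]))
E
python3 - <<'E'
from h import *
tf=T2(.5684,.2515,.2); L=rackpts({-.075:.0675,-.025:.0675,.075:.05})
kw=cal("wrist"); 
overlay(np.load("w1.npy"),kw,tf,L,4,(160,130,170,120),"o_w")
overlay(np.load("top0.npy"),cal("top"),tf,L,4,(140,150,120,90),"o_t")
overlay(np.load("scene0.npy"),cal("scene"),tf,L,4,(260,130,130,110),"o_s")
tt=T2(.615,-.216,-.14); L=trpts()
overlay(np.load("top0.npy"),cal("top"),tt,L,4,(290,140,130,150),"o_tt")
overlay(np.load("scene0.npy"),cal("scene"),tt,L,4,(80,110,140,140),"o_ts")
a=[cv2.imread(f"pics/{n}.png") for n in("o_w","o_t","o_s")]
E
```

```text
(no output)
```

View pics/o_w.png

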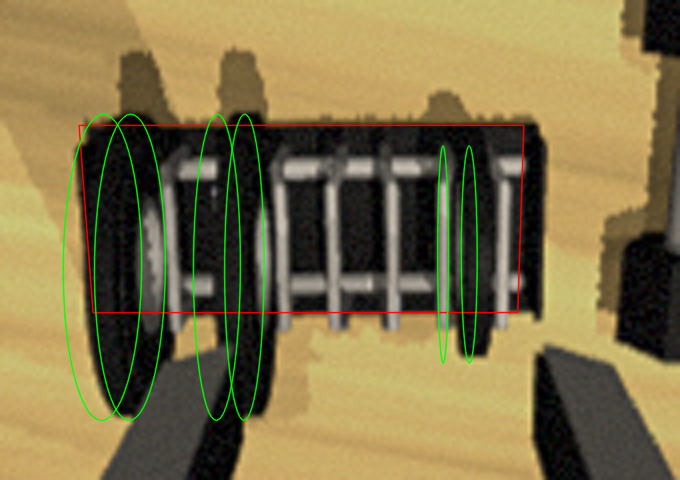

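View pics/o_t.png

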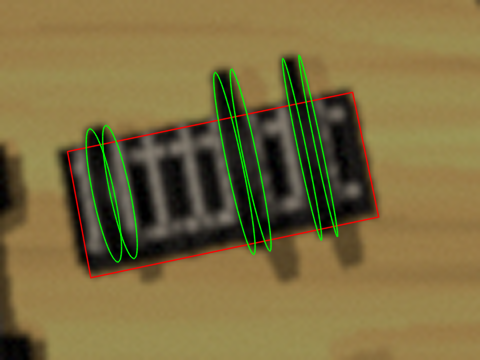

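View pics/o_s.png

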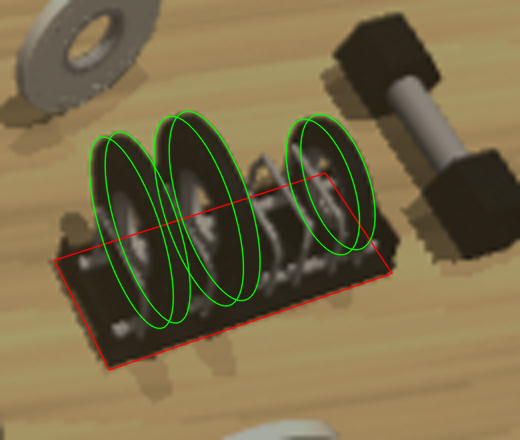

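View pics/o_tt.png

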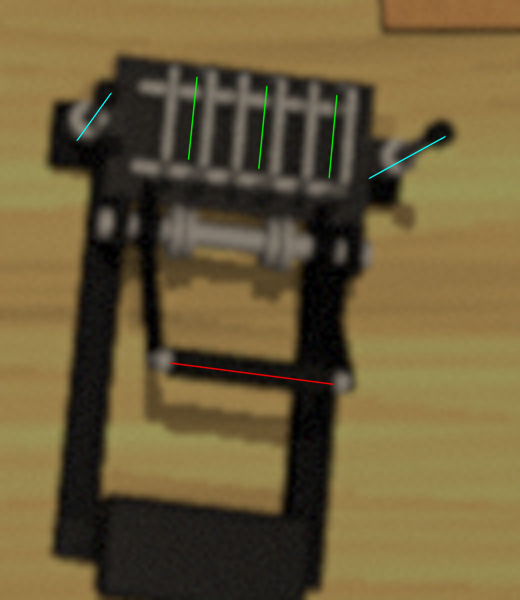

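View pics/o_ts.png

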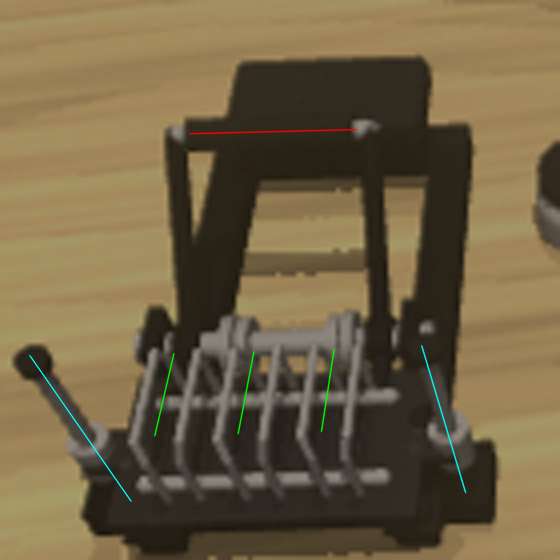

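```bash
python3 - <<'E'
from h import *
tf=T2(.5684,.2515,.2); L=rackpts({-.075:.0675,-.025:.0675,.075:.05})
st();kw=cal("wrist"); im=env.camera("wrist"); np.save("w2.npy",im); st()
overlay(im,kw,tf,L,4,(160,130,190,120),"o_w2")
overlay(im,kw,T2(.5690,.2535,.2),L,4,(160,130,190,120),"o_w2b")
E
```

```text
t3.03 pos [0.4978 0.2817 0.3755] x [-0.001  0.001 -1.   ] y [-0.198  0.98   0.001] F [ 0.1  0.6 -0.7] w0.0350
t3.08 pos [0.4979 0.2816 0.3755] x [-0.     0.001 -1.   ] y [-0.198  0.98   0.001] F [ 0.1  0.5 -0.4] w0.0319
```

View pics/o_w2.png

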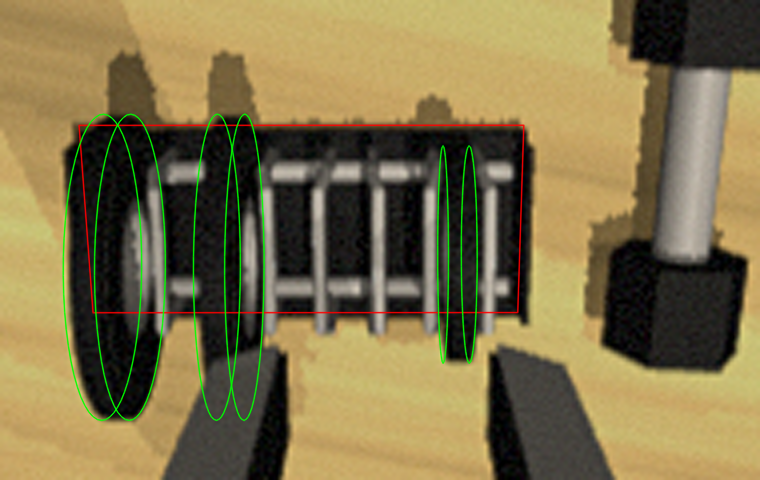

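{"name": "drive_tool", "arguments": {
  "dp": [
    [0.022, -0.026, -0.02],
    [0.022, -0.026, -0.03],
    [0.022, -0.026, -0.03],
    [0.019, -0.0255, -0.03],
    [0, 0, -0.03],
    [0, 0, -0.025],
    [0, 0, 0],
    [0, 0, 0],
    [0, 0, 0]
  ],
  "rot": [
    [0, 0, 0],
    [0, 0, 0],
    [0, 0, 0],
    [0, 0, 0],
    [0, 0, 0],
    [0, 0, 0],
    [0, 0, 0],
    [0, 0, 0],
    [0, 0, 0]
  ]
}}

```text
t: 3.83
eef_pos: [0.5802, 0.1835, 0.2184]
eef_rot: [0.704, -0.07, 0.703, 0.07]
ft_force: [-0.2, -0.5, -0.2]
gripper_width: 0.0299
```

```bash
cat > look.py <<'E'
from h import *
import sys
def look(name,x=.5684,y=.2515,psi=.2,slots={-.075:.0675,-.025:.0675,.075:.05},L=None,gr=True):
    s,Rm=st();kw=cal("wrist"); im=env.camera("wrist"); np.save("w.npy",im)
    L=list(L or rackpts(slots)); tf=T2(x,y,psi)
    overlay(im,kw,tf,L,1.5,None,name)
    return s,Rm,kw,im
E
python3 - <<'E'
from look import *
look("l1")
E
```

```text
t3.83 pos [0.5802 0.1835 0.2184] x [ 0.002  0.001 -1.   ] y [-0.197  0.98   0.001] F [-0.2 -0.5 -0.2] w0.0299
```

View pics/l1.png

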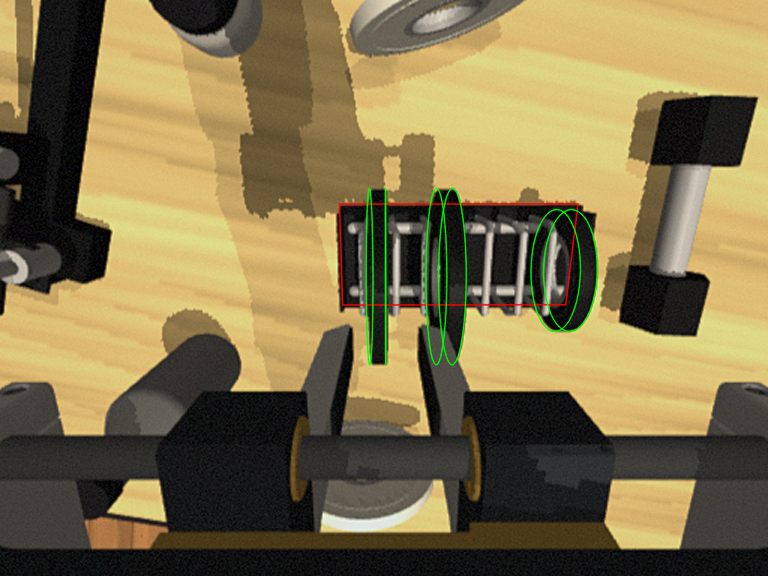

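{"name": "drive_tool", "arguments": {
  "dp": [
    [0.002, -0.005, 0],
    [0, 0, -0.02],
    [0, 0, -0.02],
    [0, 0, -0.02],
    [0, 0, -0.02],
    [0, 0, -0.015],
    [0, 0, 0],
    [0, 0, 0],
    [0, 0, 0]
  ],
  "rot": [
    [0, 0, 0],
    [0, 0, 0],
    [0, 0, 0],
    [0, 0, 0],
    [0, 0, 0],
    [0, 0, 0],
    [0, 0, 0],
    [0, 0, 0],
    [0, 0, 0]
  ]
}}

```text
t: 4.63
eef_pos: [0.5828, 0.1772, 0.1235]
eef_rot: [0.705, -0.069, 0.703, 0.07]
ft_force: [-0.0, -0.8, 0.9]
gripper_width: 0.0301
```

```bash
python3 - <<'E'
from look import *
look("l2")
E
```

```text
t4.63 pos [0.5828 0.1772 0.1235] x [ 0.003  0.001 -1.   ] y [-0.195  0.981  0.   ] F [-0.  -0.8  0.9] w0.0301
```

View pics/l2.png

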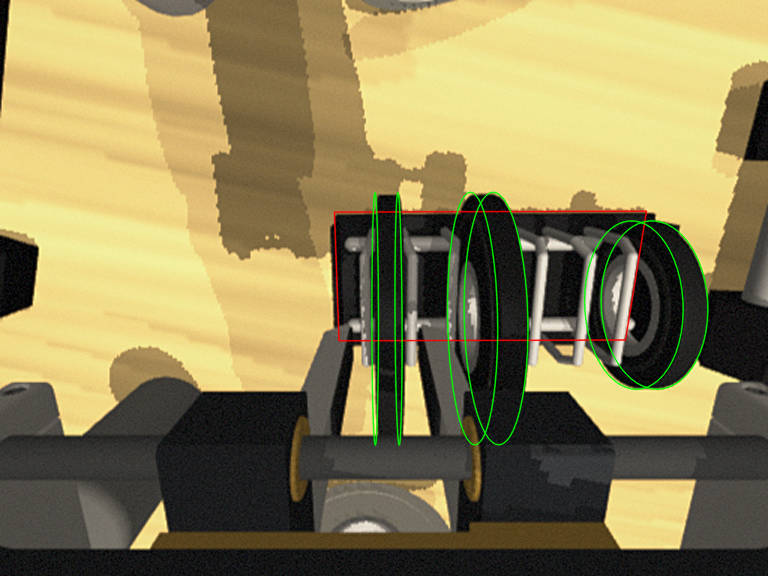

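{"name": "drive_tool", "arguments": {
  "dp": [
    [0, 0, -0.011],
    [0, 0, 0]
  ],
  "rot": [
    [0, 0, 0],
    [0, 0, 0]
  ]
}}

```text
t: 4.85
eef_pos: [0.5811, 0.1769, 0.1101]
eef_rot: [0.703, -0.069, 0.704, 0.069]
ft_force: [-0.0, 0.2, -0.4]
gripper_width: 0.03
```

{"name": "drive_tool", "arguments": {
  "dp": [
    [0, 0, 0],
    [0, 0, 0],
    [0, 0, 0],
    [0, 0, 0],
    [0, 0, 0],
    [0, 0, 0]
  ],
  "rot": [
    [0, 0, 0],
    [0, 0, 0],
    [0, 0, 0],
    [0, 0, 0],
    [0, 0, 0],
    [0, 0, 0]
  ],
  "fingers": 0,
  "squeeze": 60
}}

```text
t: 5.35
eef_pos: [0.5816, 0.1773, 0.1109]
eef_rot: [0.704, -0.069, 0.704, 0.07]
ft_force: [0.2, 1.2, 0.3]
gripper_width: 0.0117
```

Gripped (11.7 mm opening). Lift out, slowly at first.

{"name": "drive_tool", "arguments": {
  "dp": [
    [0, 0, 0],
    [0, 0, 0.01],
    [0, 0, 0.015],
    [0, 0, 0.02],
    [0, 0, 0.02],
    [0, 0, 0.025],
    [0, 0, 0.025],
    [0, 0, 0.025],
    [0, 0, 0.025],
    [0, 0, 0.025],
    [0, 0, 0],
    [0, 0, 0]
  ],
  "rot": [
    [0, 0, 0],
    [0, 0, 0],
    [0, 0, 0],
    [0, 0, 0],
    [0, 0, 0],
    [0, 0, 0],
    [0, 0, 0],
    [0, 0, 0],
    [0, 0, 0],
    [0, 0, 0],
    [0, 0, 0],
    [0, 0, 0]
  ]
}}

```text
t: 6.35
eef_pos: [0.5817, 0.1765, 0.3014]
eef_rot: [0.704, -0.069, 0.703, 0.069]
ft_force: [0.0, -0.2, -4.0]
gripper_width: 0.0116
```

```bash
python3 - <<'E'
from look import *
look("l3")
E
```

```text
t6.35 pos [0.5817 0.1765 0.3014] x [ 0.002  0.    -1.   ] y [-0.195  0.981 -0.   ] F [ 0.  -0.2 -4. ] w0.0116
```

View pics/l3.png

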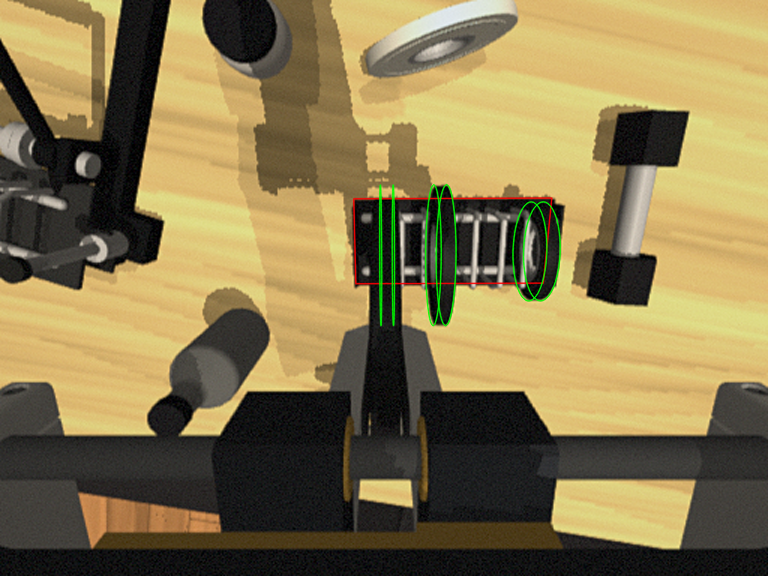

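{"name": "drive_tool", "arguments": {
  "dp": [
    [0, -0.015, 0.02],
    [0, -0.03, 0.02],
    [0, -0.036, 0],
    [0, -0.036, 0],
    [0, -0.036, 0],
    [0, -0.036, 0],
    [0, -0.036, 0],
    [0, -0.036, 0],
    [0, -0.036, 0],
    [0, -0.036, 0],
    [0, -0.02, 0],
    [0, 0, 0]
  ],
  "rot": [
    [0, 0, 0],
    [0, 0, -2],
    [0, 0, -2],
    [0, 0, -2],
    [0, 0, -2],
    [0, 0, -2],
    [0, 0, -2],
    [0, 0, -2],
    [0, 0, -2],
    [0, 0, -2],
    [0, 0, -1.2],
    [0, 0, 0]
  ]
}}

```text
t: 7.4
eef_pos: [0.5786, -0.1836, 0.338]
eef_rot: [0.703, 0.051, 0.707, -0.054]
ft_force: [-0.1, -0.8, -4.0]
gripper_width: 0.0117
```

{"name": "drive_tool", "arguments": {
  "dp": [
    [0, 0, 0],
    [0, 0, 0],
    [0, 0, 0]
  ],
  "rot": [
    [0, 0, 0],
    [0, 0, 0],
    [0, 0, 0]
  ]
}}

```text
t: 7.65
eef_pos: [0.5814, -0.174, 0.3395]
eef_rot: [0.705, 0.049, 0.706, -0.047]
ft_force: [0.5, 0.6, -3.8]
gripper_width: 0.0116
```

```bash
python3 - <<'E'
from look import *
look("l4",.615,-.216,-.14,L=trpts())
E
```

```text
t7.65 pos [ 0.5814 -0.174   0.3395] x [-0.002  0.002 -1.   ] y [0.136 0.991 0.001] F [ 0.5  0.6 -3.8] w0.0116
```

View pics/l4.png

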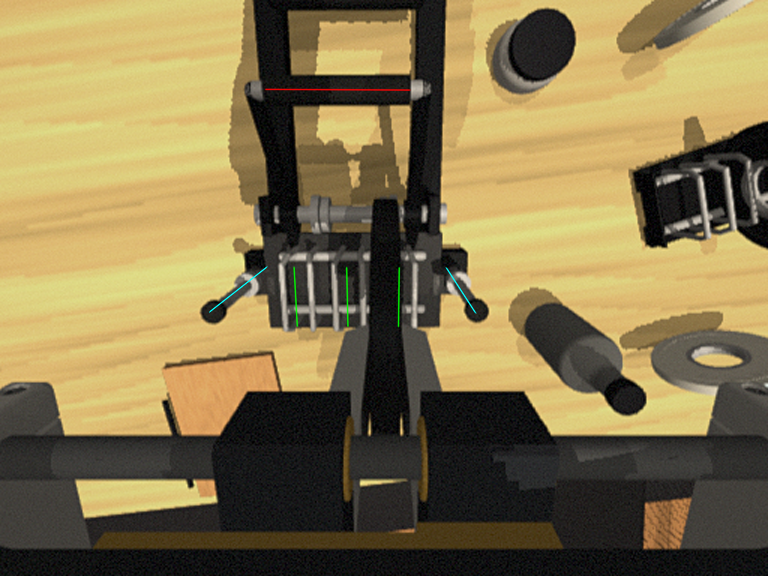

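```bash
python3 - <<'E'
from h import *
im=np.load("w.npy"); kw=cal("wrist")
L=trpts()
overlay(im,kw,T2(.615,-.216,-.14),L,5,(150,40,150,120),"l4z")
E
python3 - <<'E'
from h import *
im=np.load("w.npy"); kw=cal("wrist")
save(im,"l4r",(160,140,150,90),5)
E
```

```text
(no output)
```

View pics/l4z.png

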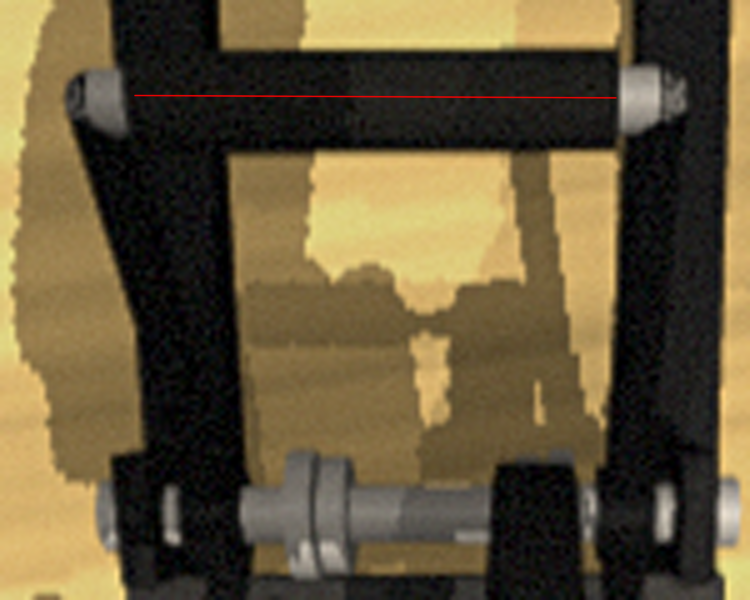

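View pics/l4r.png

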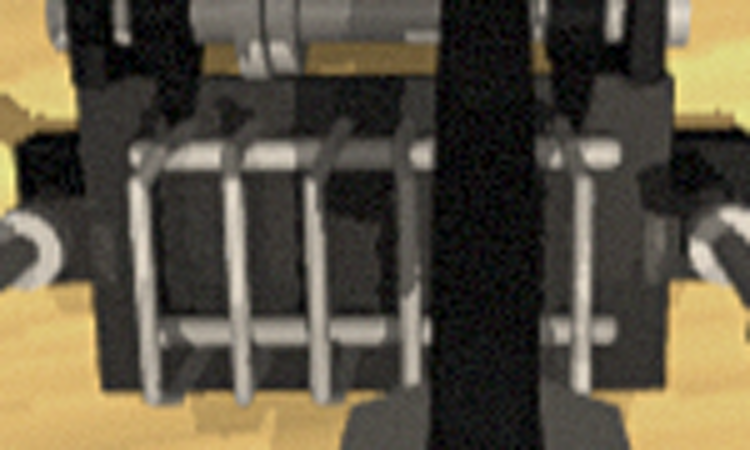

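{"name": "drive_tool", "arguments": {
  "dp": [
    [0.02, 0.005, 0],
    [0.019, 0.0035, 0],
    [0, 0, -0.02],
    [0, 0, -0.02],
    [0, 0, -0.02],
    [0, 0, -0.02],
    [0, 0, 0],
    [0, 0, 0],
    [0, 0, 0]
  ],
  "rot": [
    [0, 0, 0],
    [0, 0, 0],
    [0, 0, 0],
    [0, 0, 0],
    [0, 0, 0],
    [0, 0, 0],
    [0, 0, 0],
    [0, 0, 0],
    [0, 0, 0]
  ]
}}

```text
t: 8.45
eef_pos: [0.6215, -0.1671, 0.262]
eef_rot: [0.706, 0.048, 0.705, -0.049]
ft_force: [-0.0, -0.4, -4.1]
gripper_width: 0.0114
```

```bash
python3 - <<'E'
from look import *
s,Rm,kw,im=look("l5",.615,-.215,-.138,L=trpts())
save(im,"l5r",(150,120,180,110),4.4)
overlay(im,kw,T2(.615,-.215,-.138),trpts(),4.4,(150,120,180,110),"l5z")
E
```

```text
t8.45 pos [ 0.6215 -0.1671  0.262 ] x [ 0.002 -0.    -1.   ] y [ 0.137  0.991 -0.   ] F [-0.  -0.4 -4.1] w0.0114
```

View pics/l5z.png

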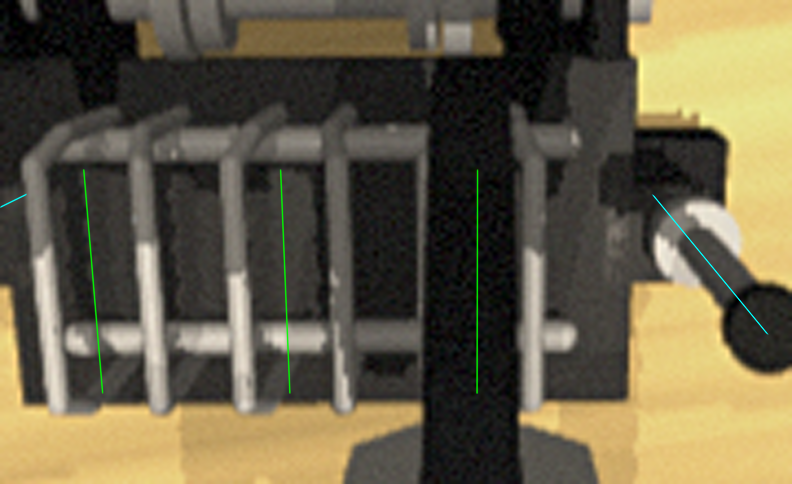

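{"name": "drive_tool", "arguments": {
  "dp": [
    [0, 0.0025, 0],
    [0, 0, -0.015],
    [0, 0, -0.012],
    [0, 0, 0],
    [0, 0, 0],
    [0, 0, 0]
  ],
  "rot": [
    [0, 0, 0],
    [0, 0, 0],
    [0, 0, 0],
    [0, 0, 0],
    [0, 0, 0],
    [0, 0, 0]
  ]
}}

```text
t: 9.0
eef_pos: [0.6213, -0.1652, 0.2351]
eef_rot: [0.706, 0.049, 0.705, -0.049]
ft_force: [0.5, 0.3, -4.0]
gripper_width: 0.0118
```

```bash
python3 - <<'E'
from look import *
s,Rm,kw,im=look("l6",.615,-.214,-.138,L=trpts())
overlay(im,kw,T2(.615,-.214,-.138),trpts(),4.4,(150,120,180,110),"l6z")
E
```

```text
t9.00 pos [ 0.6213 -0.1652  0.2351] x [ 0.002 -0.    -1.   ] y [ 0.138  0.99  -0.   ] F [ 0.5  0.3 -4. ] w0.0118
```

View pics/l6z.png

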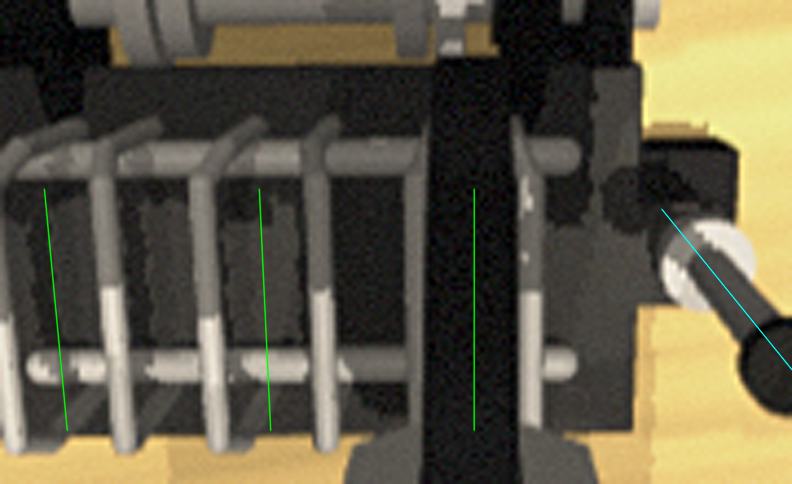

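{"name": "drive_tool", "arguments": {
  "dp": [
    [0, 0, -0.01],
    [0, 0, -0.01],
    [0, 0, -0.01],
    [0, 0, -0.01],
    [0, 0, -0.007],
    [0, 0, -0.005],
    [0, 0, 0],
    [0, 0, 0]
  ],
  "rot": [
    [0, 0, 0],
    [0, 0, 0],
    [0, 0, 0],
    [0, 0, 0],
    [0, 0, 0],
    [0, 0, 0],
    [0, 0, 0],
    [0, 0, 0]
  ]
}}

```text
t: 9.72
eef_pos: [0.6205, -0.1651, 0.1815]
eef_rot: [0.705, 0.049, 0.706, -0.049]
ft_force: [-0.1, -0.5, -3.5]
gripper_width: 0.0118
```

{"name": "drive_tool", "arguments": {
  "dp": [
    [0, 0, -0.003],
    [0, 0, -0.003],
    [0, 0, 0],
    [0, 0, 0]
  ],
  "rot": [
    [0, 0, 0],
    [0, 0, 0],
    [0, 0, 0],
    [0, 0, 0]
  ]
}}

```text
t: 10.05
eef_pos: [0.6205, -0.165, 0.1758]
eef_rot: [0.705, 0.049, 0.705, -0.049]
ft_force: [-0.9, -0.5, -3.5]
gripper_width: 0.0118
```

{"name": "drive_tool", "arguments": {
  "dp": [
    [0, 0, -0.002],
    [0, 0, -0.001],
    [0, 0, 0],
    [0, 0, 0]
  ],
  "rot": [
    [0, 0, 0],
    [0, 0, 0],
    [0, 0, 0],
    [0, 0, 0]
  ]
}}

```text
t: 10.38
eef_pos: [0.6206, -0.1653, 0.1732]
eef_rot: [0.706, 0.049, 0.705, -0.049]
ft_force: [-0.3, 0.4, -2.2]
gripper_width: 0.0115
```

{"name": "drive_tool", "arguments": {
  "dp": [
    [0, 0, -0.001],
    [0, 0, 0],
    [0, 0, 0]
  ],
  "rot": [
    [0, 0, 0],
    [0, 0, 0],
    [0, 0, 0]
  ]
}}

```text
t: 10.63
eef_pos: [0.6207, -0.1653, 0.1727]
eef_rot: [0.706, 0.049, 0.705, -0.049]
ft_force: [-2.8, 0.4, 4.8]
gripper_width: 0.0111
```

{"name": "drive_tool", "arguments": {
  "dp": [
    [0, 0, 0],
    [0, 0, 0],
    [0, 0, 0],
    [0, 0, 0],
    [0, 0, 0],
    [0, 0, 0],
    [0, 0, 0]
  ],
  "rot": [
    [0, 0, 0],
    [0, 0, 0],
    [0, 0, 0],
    [0, 0, 0],
    [0, 0, 0],
    [0, 0, 0],
    [0, 0, 0]
  ],
  "fingers": 32
}}

```text
t: 11.22
eef_pos: [0.6206, -0.1651, 0.1717]
eef_rot: [0.705, 0.049, 0.705, -0.049]
ft_force: [0.3, -0.2, 0.6]
gripper_width: 0.0302
```

{"name": "drive_tool", "arguments": {
  "dp": [
    [0, 0, 0.01],
    [0, 0, 0.02],
    [0, 0, 0.03],
    [0, 0, 0.03],
    [0, 0, 0.03],
    [0, 0, 0.02],
    [0, 0, 0],
    [0, 0, 0]
  ],
  "rot": [
    [0, 0, 0],
    [0, 0, 0],
    [0, 0, 0],
    [0, 0, 0],
    [0, 0, 0],
    [0, 0, 0],
    [0, 0, 0],
    [0, 0, 0]
  ]
}}

```text
t: 11.88
eef_pos: [0.6212, -0.1653, 0.3136]
eef_rot: [0.707, 0.049, 0.704, -0.049]
ft_force: [-0.3, 0.0, 0.6]
gripper_width: 0.0301
```

```bash
python3 - <<'E'
from look import *
tr=T2(.615,-.214,-.138)
L=trpts()+[(circ(np.array([0,.05+o,.145]),np.array([0,1.,0]),.0675),(255,0,255)) for o in(-.006,.006)]
look("l7",.615,-.214,-.138,L=L)
tf=T2(.5684,.2515,.2); LR=rackpts({-.025:.0675,.075:.05})
im=env.camera("top"); overlay(im,cal("top"),tf,LR,4,(140,150,120,90),"l7t")
im=env.camera("scene"); overlay(im,cal("scene"),tr,L,4,(80,110,140,140),"l7s")
E
```

```text
t11.88 pos [ 0.6212 -0.1653  0.3136] x [ 0.003 -0.001 -1.   ] y [ 0.138  0.99  -0.   ] F [-0.3  0.   0.6] w0.0301
```

View pics/l7.png

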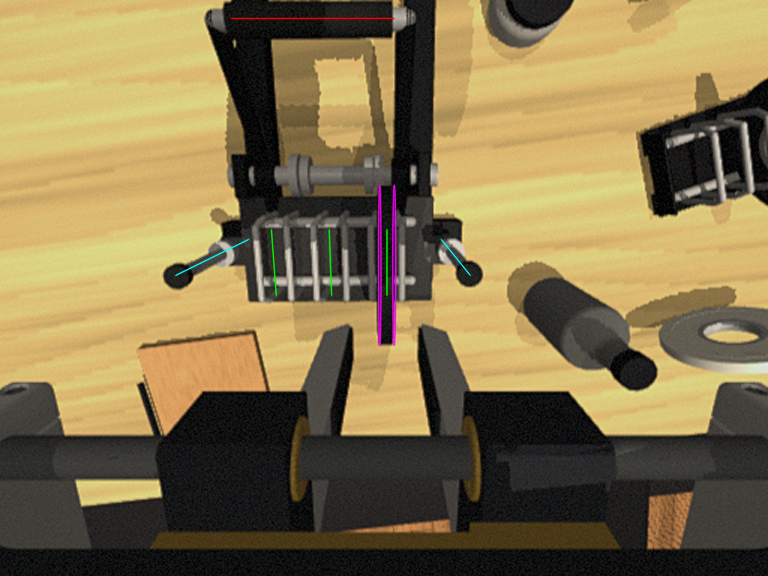

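View pics/l7t.png

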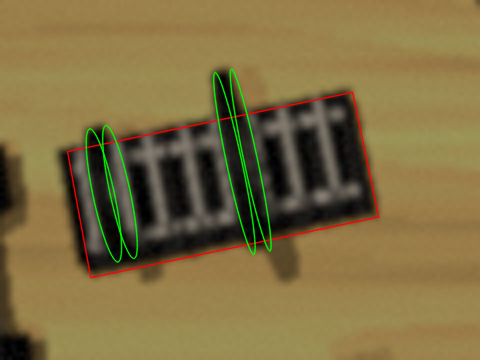

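View pics/l7s.png

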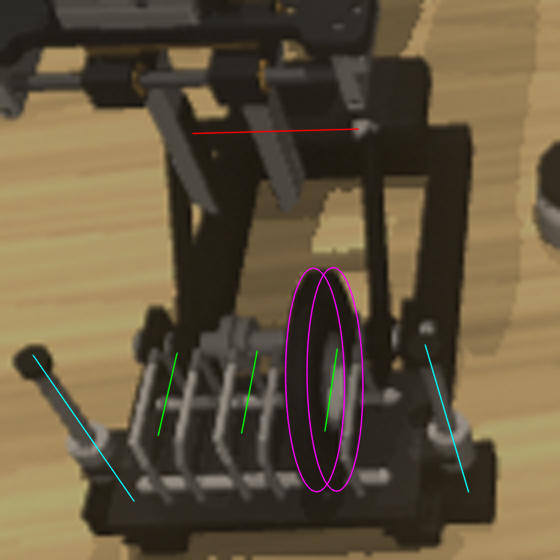

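{"name": "drive_tool", "arguments": {
  "dp": [
    [0, 0.015, 0],
    [-0.005, 0.03, 0],
    [-0.005, 0.036, 0],
    [-0.005, 0.036, 0],
    [-0.005, 0.036, 0],
    [-0.005, 0.036, 0],
    [-0.005, 0.036, 0],
    [-0.005, 0.036, 0],
    [-0.005, 0.036, 0],
    [-0.005, 0.036, 0],
    [-0.003, 0.036, 0],
    [0, 0.023, 0]
  ],
  "rot": [
    [0, 0, 0],
    [0, 0, 2],
    [0, 0, 2],
    [0, 0, 2],
    [0, 0, 2],
    [0, 0, 2],
    [0, 0, 2],
    [0, 0, 2],
    [0, 0, 2],
    [0, 0, 2],
    [0, 0, 1.4],
    [0, 0, 0]
  ]
}}

```text
t: 13.03
eef_pos: [0.5697, 0.2331, 0.3108]
eef_rot: [0.702, -0.072, 0.704, 0.074]
ft_force: [1.0, 1.2, 0.3]
gripper_width: 0.0301
```

{"name": "drive_tool", "arguments": {
  "dp": [
    [0, 0, 0],
    [0, 0, 0],
    [0, 0, 0]
  ],
  "rot": [
    [0, 0, 0],
    [0, 0, 0],
    [0, 0, 0]
  ]
}}

```text
t: 13.28
eef_pos: [0.572, 0.2263, 0.311]
eef_rot: [0.703, -0.071, 0.704, 0.07]
ft_force: [0.1, 0.4, 0.4]
gripper_width: 0.0305
```

```bash
python3 - <<'E'
from look import *
look("l8",slots={-.025:.0675,.075:.05})
E
```

```text
t13.28 pos [0.572  0.2263 0.311 ] x [-0.001 -0.002 -1.   ] y [-0.198  0.98  -0.001] F [0.1 0.4 0.4] w0.0305
```

View pics/l8.png

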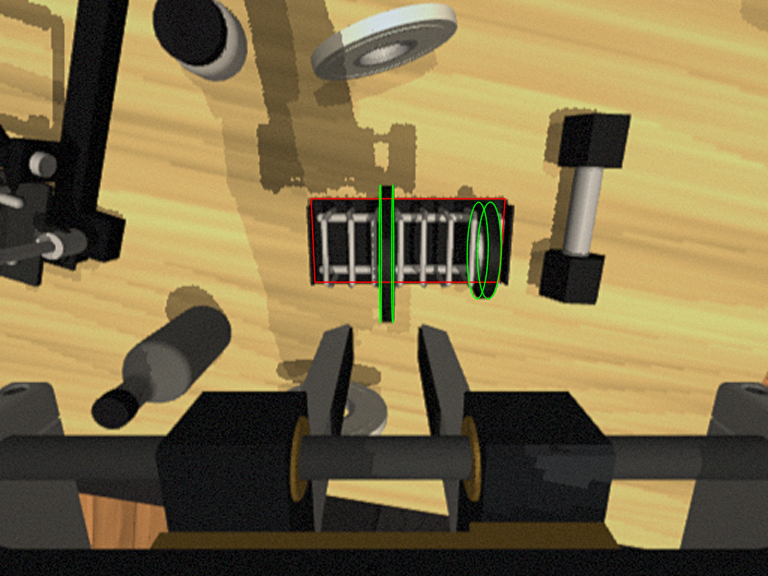

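{"name": "drive_tool", "arguments": {
  "dp": [
    [0, 0, -0.02],
    [0, 0, -0.03],
    [0, 0, -0.03],
    [0, 0, -0.03],
    [0, 0, -0.025],
    [0, 0, -0.02],
    [0, 0, -0.02],
    [0, 0, -0.015],
    [0, 0, -0.01],
    [0, 0, 0],
    [0, 0, 0],
    [0, 0, 0]
  ],
  "rot": [
    [0, 0, 0],
    [0, 0, 0],
    [0, 0, 0],
    [0, 0, 0],
    [0, 0, 0],
    [0, 0, 0],
    [0, 0, 0],
    [0, 0, 0],
    [0, 0, 0],
    [0, 0, 0],
    [0, 0, 0],
    [0, 0, 0]
  ]
}}

```text
t: 14.33
eef_pos: [0.5735, 0.2266, 0.1129]
eef_rot: [0.704, -0.07, 0.703, 0.07]
ft_force: [0.1, 0.4, -0.1]
gripper_width: 0.0298
```

{"name": "drive_tool", "arguments": {
  "dp": [
    [0, 0, 0],
    [0, 0, 0],
    [0, 0, 0],
    [0, 0, 0],
    [0, 0, 0],
    [0, 0, 0]
  ],
  "rot": [
    [0, 0, 0],
    [0, 0, 0],
    [0, 0, 0],
    [0, 0, 0],
    [0, 0, 0],
    [0, 0, 0]
  ],
  "fingers": 0,
  "squeeze": 60
}}

```text
t: 14.83
eef_pos: [0.573, 0.2269, 0.1125]
eef_rot: [0.704, -0.071, 0.703, 0.071]
ft_force: [-0.7, -0.9, 5.3]
gripper_width: 0.0115
```

{"name": "drive_tool", "arguments": {
  "dp": [
    [0, 0, 0],
    [0, 0, 0.01],
    [0, 0, 0.015],
    [0, 0, 0.02],
    [0, 0, 0.025],
    [0, 0, 0.03],
    [0, 0, 0.03],
    [0, 0, 0.03],
    [0, 0, 0.03],
    [0, 0, 0.03],
    [0, 0, 0.01],
    [0, 0, 0]
  ],
  "rot": [
    [0, 0, 0],
    [0, 0, 0],
    [0, 0, 0],
    [0, 0, 0],
    [0, 0, 0],
    [0, 0, 0],
    [0, 0, 0],
    [0, 0, 0],
    [0, 0, 0],
    [0, 0, 0],
    [0, 0, 0],
    [0, 0, 0]
  ]
}}

```text
t: 15.83
eef_pos: [0.5735, 0.2274, 0.344]
eef_rot: [0.705, -0.07, 0.702, 0.071]
ft_force: [0.8, -0.8, -5.0]
gripper_width: 0.0114
```

{"name": "drive_tool", "arguments": {
  "dp": [
    [0, -0.015, 0],
    [0.002, -0.03, 0],
    [0.002, -0.036, 0],
    [0.002, -0.036, 0],
    [0.002, -0.036, 0],
    [0.002, -0.036, 0],
    [0.003, -0.036, 0],
    [0.003, -0.036, 0],
    [0.003, -0.036, 0],
    [0.003, -0.036, 0],
    [0.003, -0.036, 0],
    [0.003, -0.036, 0]
  ],
  "rot": [
    [0, 0, 0],
    [0, 0, -2],
    [0, 0, -2],
    [0, 0, -2],
    [0, 0, -2],
    [0, 0, -2],
    [0, 0, -2],
    [0, 0, -2],
    [0, 0, -2],
    [0, 0, -2],
    [0, 0, -1.4],
    [0, 0, 0]
  ]
}}

```text
t: 16.83
eef_pos: [0.5982, -0.1802, 0.3385]
eef_rot: [0.703, 0.05, 0.708, -0.049]
ft_force: [0.5, -0.2, -4.0]
gripper_width: 0.0116
```

{"name": "drive_tool", "arguments": {
  "dp": [
    [0.003, -0.036, 0],
    [0.002, -0.03, 0],
    [0, -0.015, 0],
    [0, 0, 0],
    [0, 0, 0],
    [0, 0, 0]
  ],
  "rot": [
    [0, 0, 0],
    [0, 0, 0],
    [0, 0, 0],
    [0, 0, 0],
    [0, 0, 0],
    [0, 0, 0]
  ]
}}

```text
t: 17.33
eef_pos: [0.605, -0.2571, 0.34]
eef_rot: [0.704, 0.05, 0.706, -0.047]
ft_force: [0.5, 0.6, -3.9]
gripper_width: 0.0114
```

{"name": "drive_tool", "arguments": {
  "dp": [
    [0.0025, -0.0065, 0],
    [0, 0, -0.02],
    [0, 0, -0.025],
    [0, 0, -0.02],
    [0, 0, -0.015],
    [0, 0, 0],
    [0, 0, 0],
    [0, 0, 0]
  ],
  "rot": [
    [0, 0, 0],
    [0, 0, 0],
    [0, 0, 0],
    [0, 0, 0],
    [0, 0, 0],
    [0, 0, 0],
    [0, 0, 0],
    [0, 0, 0]
  ]
}}

```text
t: 18.0
eef_pos: [0.6091, -0.2654, 0.2631]
eef_rot: [0.706, 0.048, 0.705, -0.049]
ft_force: [1.3, -0.1, -4.4]
gripper_width: 0.0121
```

```bash
python3 - <<'E'
from look import *
s,Rm,kw,im=look("l9",.615,-.214,-.138,L=trpts())
overlay(im,kw,T2(.615,-.214,-.138),trpts(),4.4,(170,120,180,110),"l9z")
E
```

```text
t18.00 pos [ 0.6091 -0.2654  0.2631] x [ 0.002 -0.001 -1.   ] y [ 0.137  0.991 -0.   ] F [ 1.3 -0.1 -4.4] w0.0121
```

View pics/l9z.png

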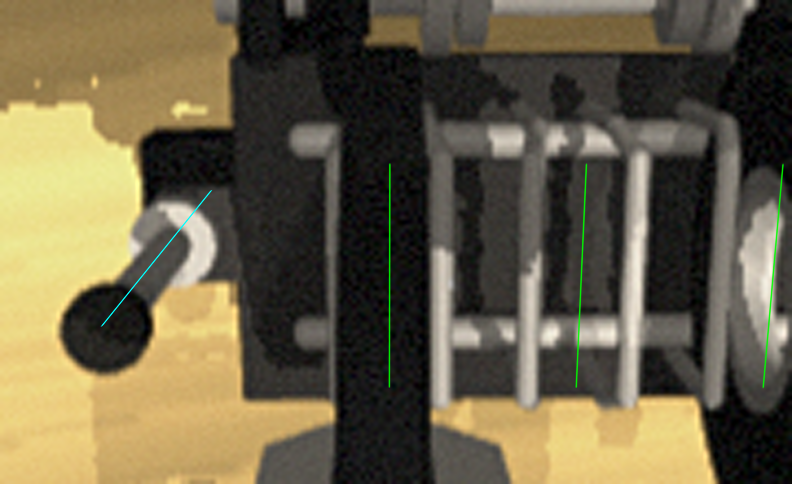

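{"name": "drive_tool", "arguments": {
  "dp": [
    [-0.0005, 0.002, 0],
    [0, 0, -0.015],
    [0, 0, -0.012],
    [0, 0, 0],
    [0, 0, 0],
    [0, 0, 0]
  ],
  "rot": [
    [0, 0, 0],
    [0, 0, 0],
    [0, 0, 0],
    [0, 0, 0],
    [0, 0, 0],
    [0, 0, 0]
  ]
}}

```text
t: 18.55
eef_pos: [0.6082, -0.2639, 0.2361]
eef_rot: [0.706, 0.049, 0.705, -0.049]
ft_force: [0.0, 0.5, -4.8]
gripper_width: 0.0114
```

```bash
python3 - <<'E'
from look import *
s,Rm,kw,im=look("l10",.615,-.214,-.138,L=trpts())
overlay(im,kw,T2(.615,-.214,-.138),trpts(),4.4,(170,120,180,110),"l10z")
E
```

```text
t18.55 pos [ 0.6082 -0.2639  0.2361] x [ 0.002 -0.001 -1.   ] y [ 0.138  0.99  -0.001] F [ 0.   0.5 -4.8] w0.0114
```

View pics/l10z.png

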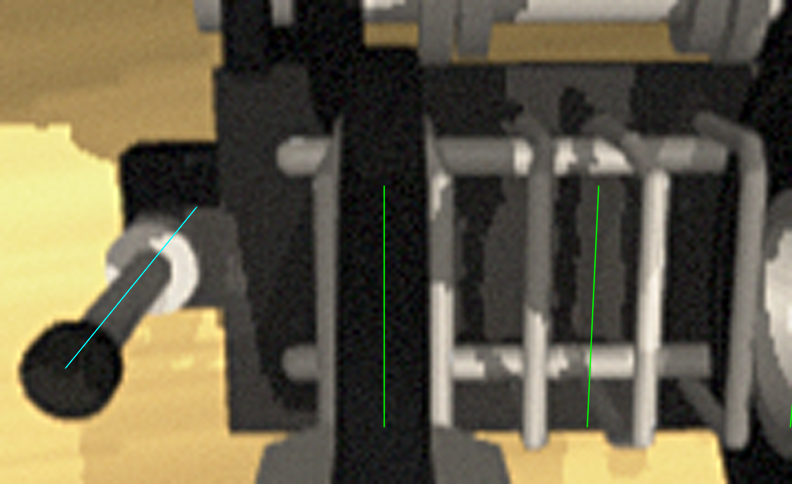

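{"name": "drive_tool", "arguments": {
  "dp": [
    [0, 0, -0.01],
    [0, 0, -0.01],
    [0, 0, -0.01],
    [0, 0, -0.01],
    [0, 0, -0.007],
    [0, 0, -0.005],
    [0, 0, -0.004],
    [0, 0, -0.002],
    [0, 0, 0],
    [0, 0, 0]
  ],
  "rot": [
    [0, 0, 0],
    [0, 0, 0],
    [0, 0, 0],
    [0, 0, 0],
    [0, 0, 0],
    [0, 0, 0],
    [0, 0, 0],
    [0, 0, 0],
    [0, 0, 0],
    [0, 0, 0]
  ]
}}

```text
t: 19.43
eef_pos: [0.6078, -0.2637, 0.1771]
eef_rot: [0.706, 0.049, 0.705, -0.049]
ft_force: [-0.2, 0.6, -4.4]
gripper_width: 0.0115
```

{"name": "drive_tool", "arguments": {
  "dp": [
    [0, 0, -0.001],
    [0, 0, -0.001],
    [0, 0, 0],
    [0, 0, 0]
  ],
  "rot": [
    [0, 0, 0],
    [0, 0, 0],
    [0, 0, 0],
    [0, 0, 0]
  ]
}}

```text
t: 19.77
eef_pos: [0.6076, -0.2636, 0.1749]
eef_rot: [0.705, 0.049, 0.705, -0.049]
ft_force: [0.9, 0.2, -4.2]
gripper_width: 0.012
```

{"name": "drive_tool", "arguments": {
  "dp": [
    [0, 0, -0.001],
    [0, 0, -0.001],
    [0, 0, 0],
    [0, 0, 0]
  ],
  "rot": [
    [0, 0, 0],
    [0, 0, 0],
    [0, 0, 0],
    [0, 0, 0]
  ]
}}

```text
t: 20.1
eef_pos: [0.6082, -0.2638, 0.1739]
eef_rot: [0.706, 0.049, 0.705, -0.049]
ft_force: [-0.6, 0.7, 3.7]
gripper_width: 0.0118
```

Contact. Release and back off upward, then inspect.

{"name": "drive_tool", "arguments": {
  "dp": [
    [0, 0, 0],
    [0, 0, 0],
    [0, 0, 0],
    [0, 0, 0],
    [0, 0, 0],
    [0, 0, 0],
    [0, 0, 0]
  ],
  "rot": [
    [0, 0, 0],
    [0, 0, 0],
    [0, 0, 0],
    [0, 0, 0],
    [0, 0, 0],
    [0, 0, 0],
    [0, 0, 0]
  ],
  "fingers": 32
}}

```text
t: 20.68
eef_pos: [0.6075, -0.2636, 0.1727]
eef_rot: [0.705, 0.049, 0.705, -0.049]
ft_force: [0.1, -0.1, -0.2]
gripper_width: 0.0302
```

{"name": "drive_tool", "arguments": {
  "dp": [
    [0, 0, 0.01],
    [0, 0, 0.02],
    [0, 0, 0.03],
    [0, 0, 0.03],
    [0, 0, 0.03],
    [0, 0, 0.02],
    [0, 0, 0],
    [0, 0, 0]
  ],
  "rot": [
    [0, 0, 0],
    [0, 0, 0],
    [0, 0, 0],
    [0, 0, 0],
    [0, 0, 0],
    [0, 0, 0],
    [0, 0, 0],
    [0, 0, 0]
  ]
}}

```text
t: 21.35
eef_pos: [0.6081, -0.2639, 0.3147]
eef_rot: [0.706, 0.049, 0.704, -0.049]
ft_force: [0.3, 0.1, -0.4]
gripper_width: 0.0299
```

```bash
python3 - <<'E'
from look import *
L=trpts()+[(circ(np.array([0,y+o,.145]),np.array([0,1.,0]),.0675),(255,0,255)) for y in(-.05,.05) for o in(-.006,.006)]
look("l11",.615,-.214,-.138,L=L)
E
```

```text
t21.35 pos [ 0.6081 -0.2639  0.3147] x [ 0.003 -0.001 -1.   ] y [ 0.138  0.99  -0.001] F [ 0.3  0.1 -0.4] w0.0299
```

View pics/l11.png

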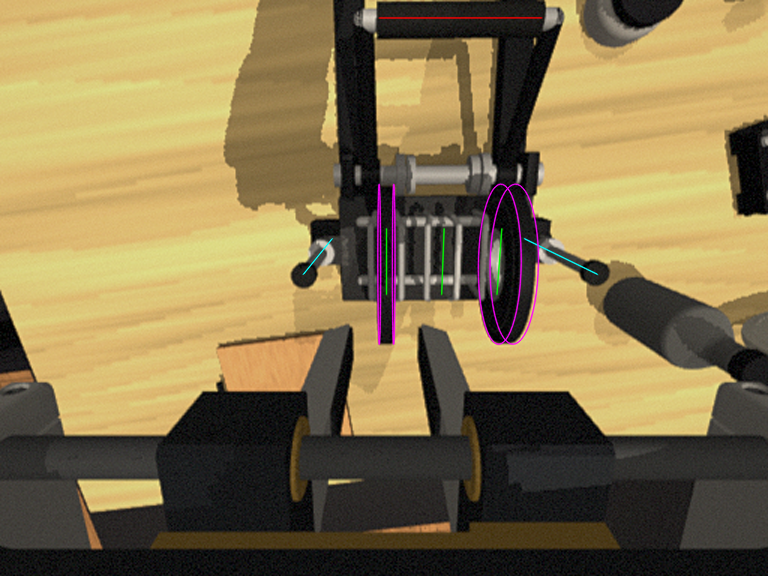

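{"name": "drive_tool", "arguments": {
  "dp": [
    [-0.02, 0.009, 0],
    [-0.03, 0.013, 0],
    [-0.03, 0.013, 0],
    [-0.03, 0.013, 0],
    [-0.03, 0.013, 0],
    [-0.028, 0.0133, 0],
    [0, 0, 0],
    [0, 0, 0],
    [0, 0, 0]
  ],
  "rot": [
    [0, 0, 0],
    [0, 0, 0],
    [0, 0, 0],
    [0, 0, 0],
    [0, 0, 0],
    [0, 0, 0],
    [0, 0, 0],
    [0, 0, 0],
    [0, 0, 0]
  ],
  "fingers": 0,
  "squeeze": 20
}}

```text
t: 22.15
eef_pos: [0.4401, -0.1893, 0.3124]
eef_rot: [0.705, 0.049, 0.705, -0.049]
ft_force: [-0.1, -0.1, 0.5]
gripper_width: 0.0005
```

```bash
python3 - <<'E'
from look import *
look("l12",.615,-.214,-.138,L=trpts())
T=T2(.615,-.214,-.138)
for q in (0,.3,.65):
    print(q,T([-.075-.14*np.cos(.75-q),0,.08+.14*np.sin(.75-q)+.011]).round(4))
E
```

```text
t22.15 pos [ 0.4401 -0.1893  0.3124] x [-0. -0. -1.] y [ 0.138  0.99  -0.   ] F [-0.1 -0.1  0.5] w0.0005
0 [[ 0.4393 -0.1896  0.1864]]
0.3 [[ 0.4158 -0.1863  0.1519]]
0.65 [[ 0.4027 -0.1845  0.105 ]]
```

View pics/l12.png

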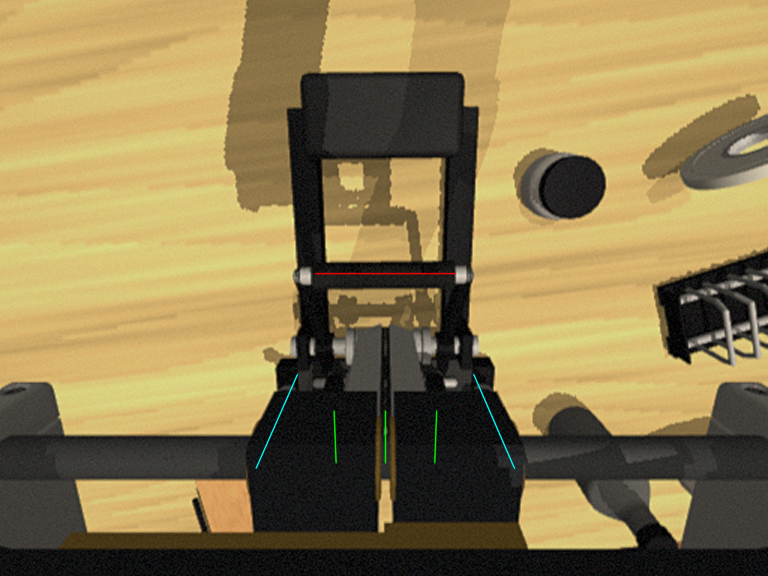

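{"name": "drive_tool", "arguments": {
  "dp": [
    [0, 0, -0.02],
    [0, 0, -0.025],
    [0, 0, -0.025],
    [0, 0, -0.02],
    [0, 0, -0.015],
    [0, 0, -0.01],
    [0, 0, -0.005],
    [0, 0, 0],
    [0, 0, 0],
    [0, 0, 0]
  ],
  "rot": [
    [0, 0, 0],
    [0, 0, 0],
    [0, 0, 0],
    [0, 0, 0],
    [0, 0, 0],
    [0, 0, 0],
    [0, 0, 0],
    [0, 0, 0],
    [0, 0, 0],
    [0, 0, 0]
  ]
}}

```text
t: 23.03
eef_pos: [0.4403, -0.1897, 0.1933]
eef_rot: [0.706, 0.049, 0.705, -0.049]
ft_force: [0.2, 0.5, 0.0]
gripper_width: 0.0005
```

```bash
python3 - <<'E'
from look import *
s,_,_,_=look("l13",.615,-.214,-.138,L=trpts())
# path rows: 3 calls of 12 down
T=T2(.615,-.214,-.138)
def P(q): return T([-.075-.14*np.cos(.75-q),0,.08+.14*np.sin(.75-q)+.011])[0]
qs=np.linspace(0,.66,37)
pts=np.array([P(q) for q in qs]); d=np.diff(pts,axis=0)
print((d*1000).round(1).tolist())
E
```

```text
t23.03 pos [ 0.4403 -0.1897  0.1933] x [ 0.001 -0.001 -1.   ] y [ 0.138  0.99  -0.   ] F [0.2 0.5 0. ] w0.0005
[[-1.7, 0.2, -1.9], [-1.7, 0.2, -1.9], [-1.6, 0.2, -2.0], [-1.6, 0.2, -2.0], [-1.6, 0.2, -2.0], [-1.5, 0.2, -2.0], [-1.5, 0.2, -2.1], [-1.5, 0.2, -2.1], [-1.4, 0.2, -2.1], [-1.4, 0.2, -2.2], [-1.3, 0.2, -2.2], [-1.3, 0.2, -2.2], [-1.3, 0.2, -2.2], [-1.2, 0.2, -2.2], [-1.2, 0.2, -2.3], [-1.1, 0.2, -2.3], [-1.1, 0.2, -2.3], [-1.1, 0.1, -2.3], [-1.0, 0.1, -2.4], [-1.0, 0.1, -2.4], [-0.9, 0.1, -2.4], [-0.9, 0.1, -2.4], [-0.8, 0.1, -2.4], [-0.8, 0.1, -2.4], [-0.8, 0.1, -2.5], [-0.7, 0.1, -2.5], [-0.7, 0.1, -2.5], [-0.6, 0.1, -2.5], [-0.6, 0.1, -2.5], [-0.5, 0.1, -2.5], [-0.5, 0.1, -2.5], [-0.4, 0.1, -2.5], [-0.4, 0.1, -2.5], [-0.3, 0.0, -2.5], [-0.3, 0.0, -2.5], [-0.3, 0.0, -2.6]]
```

View pics/l13.png

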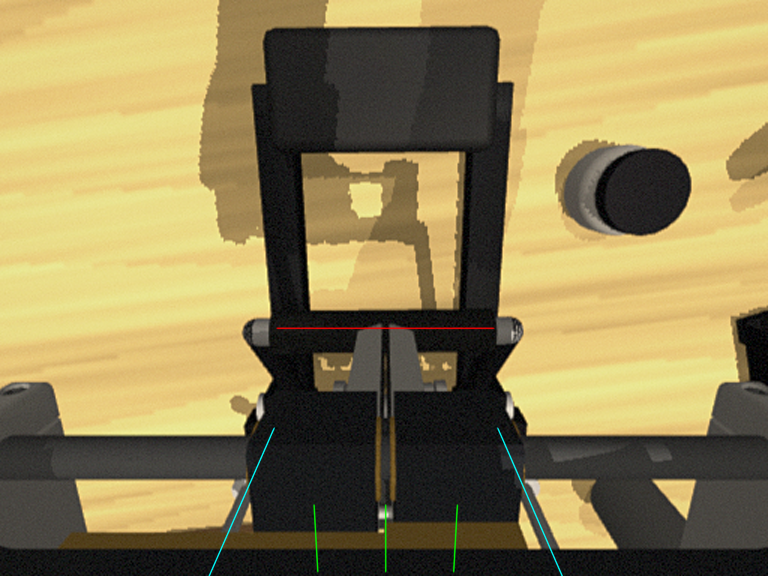

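{"name": "drive_tool", "arguments": {
  "dp": [
    [-0.001, 0, -0.002],
    [0, 0, -0.002],
    [0, 0, -0.0015],
    [0, 0, -0.001],
    [0, 0, -0.0005],
    [0, 0, 0],
    [0, 0, 0]
  ],
  "rot": [
    [0, 0, 0],
    [0, 0, 0],
    [0, 0, 0],
    [0, 0, 0],
    [0, 0, 0],
    [0, 0, 0],
    [0, 0, 0]
  ]
}}

```text
t: 23.67
eef_pos: [0.4382, -0.1892, 0.1866]
eef_rot: [0.705, 0.049, 0.705, -0.049]
ft_force: [-2.4, 0.0, 8.5]
gripper_width: 0.0003
```

Contact exactly where expected (z 0.1866). Start the slow downstroke.

{"name": "drive_tool", "arguments": {
  "dp": [
    [-0.0017, 0.0002, -0.0019],
    [-0.0017, 0.0002, -0.0019],
    [-0.0016, 0.0002, -0.002],
    [-0.0016, 0.0002, -0.002],
    [-0.0016, 0.0002, -0.002],
    [-0.0015, 0.0002, -0.002],
    [-0.0015, 0.0002, -0.0021],
    [-0.0015, 0.0002, -0.0021],
    [-0.0014, 0.0002, -0.0021],
    [-0.0014, 0.0002, -0.0022],
    [-0.0013, 0.0002, -0.0022],
    [-0.0013, 0.0002, -0.0022]
  ],
  "rot": [
    [0, 0, 0],
    [0, 0, 0],
    [0, 0, 0],
    [0, 0, 0],
    [0, 0, 0],
    [0, 0, 0],
    [0, 0, 0],
    [0, 0, 0],
    [0, 0, 0],
    [0, 0, 0],
    [0, 0, 0],
    [0, 0, 0]
  ]
}}

```text
t: 24.67
eef_pos: [0.4175, -0.1865, 0.1614]
eef_rot: [0.704, 0.05, 0.707, -0.049]
ft_force: [-6.6, -0.1, 12.2]
gripper_width: 0.0
```

```bash
python3 - <<'E'
from look import *
s,_,_,_=look("l14",.615,-.214,-.138,L=trpts(.22))
E
```

```text
t24.67 pos [ 0.4175 -0.1865  0.1614] x [-0.005  0.002 -1.   ] y [0.139 0.99  0.001] F [-6.6 -0.1 12.2] w0.0000
```

View pics/l14.png

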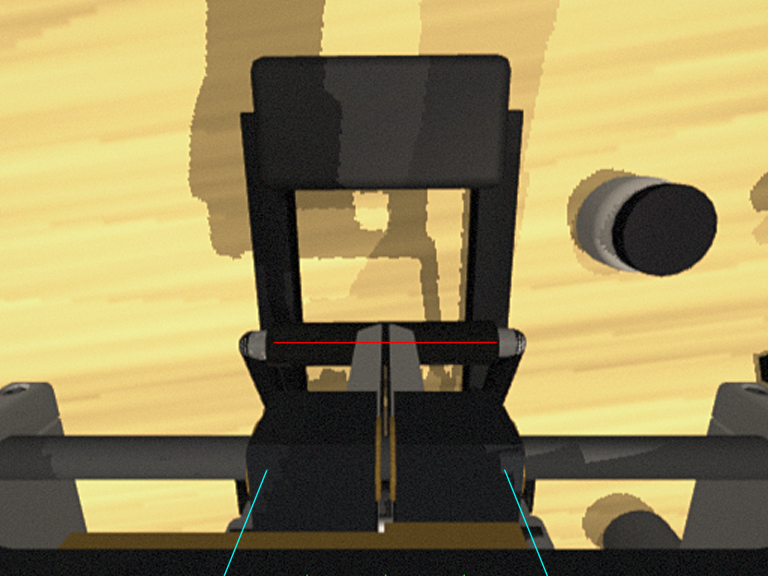

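{"name": "drive_tool", "arguments": {
  "dp": [
    [0.0005, 0, -0.0022],
    [0.0003, 0, -0.0022],
    [0, 0.0001, -0.0023],
    [-0.0003, 0.0001, -0.0023],
    [-0.0005, 0.0001, -0.0023],
    [-0.0008, 0.0001, -0.0023],
    [-0.0009, 0.0001, -0.0024],
    [-0.0009, 0.0001, -0.0024],
    [-0.0009, 0.0001, -0.0024],
    [-0.0009, 0.0001, -0.0024],
    [-0.0008, 0.0001, -0.0024],
    [-0.0008, 0.0001, -0.0024]
  ],
  "rot": [
    [0, 0, 0],
    [0, 0, 0],
    [0, 0, 0],
    [0, 0, 0],
    [0, 0, 0],
    [0, 0, 0],
    [0, 0, 0],
    [0, 0, 0],
    [0, 0, 0],
    [0, 0, 0],
    [0, 0, 0],
    [0, 0, 0]
  ]
}}

```text
t: 25.72
eef_pos: [0.4109, -0.1854, 0.1331]
eef_rot: [0.703, 0.05, 0.707, -0.049]
ft_force: [-7.0, -0.0, 10.1]
gripper_width: 0.0004
```

{"name": "drive_tool", "arguments": {
  "dp": [
    [-0.0008, 0.0001, -0.0025],
    [-0.0008, 0.0001, -0.0025],
    [-0.0008, 0.0001, -0.0025],
    [-0.0007, 0.0001, -0.0025],
    [-0.0007, 0.0001, -0.0025],
    [-0.0006, 0.0001, -0.0025],
    [-0.0005, 0.0001, -0.0025],
    [-0.0005, 0, -0.0025],
    [-0.0004, 0, -0.0025],
    [-0.0004, 0, -0.0025],
    [-0.0003, 0, -0.002],
    [-0.0003, 0, -0.002]
  ],
  "rot": [
    [0, 0, 0],
    [0, 0, 0],
    [0, 0, 0],
    [0, 0, 0],
    [0, 0, 0],
    [0, 0, 0],
    [0, 0, 0],
    [0, 0, 0],
    [0, 0, 0],
    [0, 0, 0],
    [0, 0, 0],
    [0, 0, 0]
  ]
}}

```text
t: 26.72
eef_pos: [0.4045, -0.1845, 0.104]
eef_rot: [0.703, 0.05, 0.707, -0.049]
ft_force: [-5.8, 1.2, 13.8]
gripper_width: 0.0006
```

{"name": "drive_tool", "arguments": {
  "dp": [
    [0, 0, -0.001],
    [0, 0, -0.001],
    [0, 0, 0],
    [0, 0, 0]
  ],
  "rot": [
    [0, 0, 0],
    [0, 0, 0],
    [0, 0, 0],
    [0, 0, 0]
  ]
}}

```text
t: 27.05
eef_pos: [0.4043, -0.1845, 0.1028]
eef_rot: [0.704, 0.05, 0.707, -0.049]
ft_force: [-8.1, 1.1, 19.5]
gripper_width: 0.0005
```

```bash
python3 - <<'E'
from look import *
s,_,_,_=look("l15",.615,-.214,-.138,L=trpts(.65))
L=trpts(.65)+[(circ(np.array([0,y+o,.193]),np.array([0,1.,0]),.0675),(255,0,255)) for y in(-.05,.05) for o in(-.006,.006)]
im=env.camera("scene"); overlay(im,cal("scene"),T2(.615,-.214,-.138),L,4,(80,110,140,140),"l15s")
E
```

```text
t27.05 pos [ 0.4043 -0.1845  0.1028] x [-0.005  0.002 -1.   ] y [0.139 0.99  0.002] F [-8.1  1.1 19.5] w0.0005
```

View pics/l15.png

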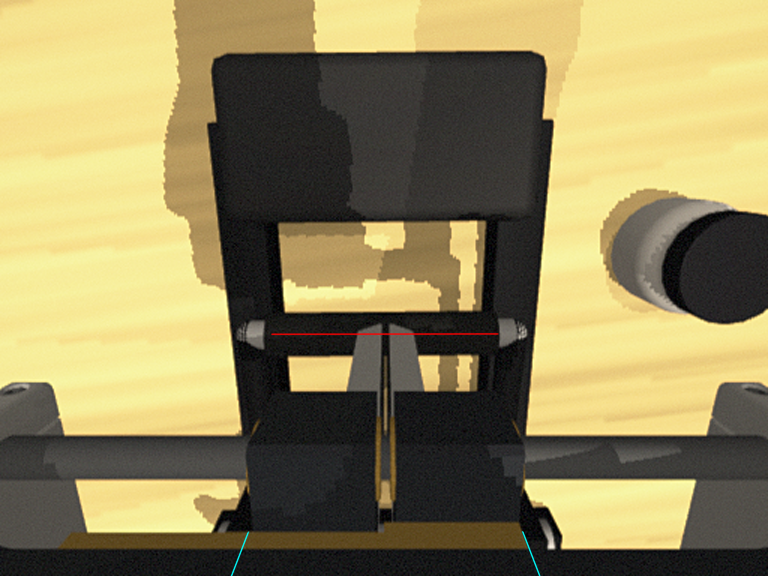

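View pics/l15s.png

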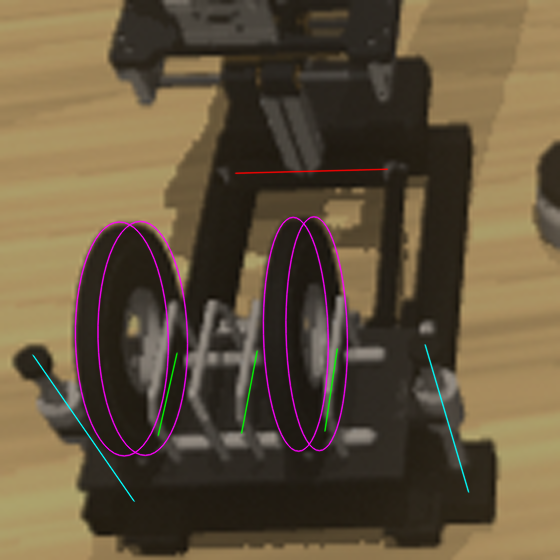

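{"name": "drive_tool", "arguments": {
  "dp": [
    [0, 0, -0.001],
    [0, 0, -0.001],
    [0, 0, 0],
    [0, 0, 0],
    [0, 0, 0]
  ],
  "rot": [
    [0, 0, 0],
    [0, 0, 0],
    [0, 0, 0],
    [0, 0, 0],
    [0, 0, 0]
  ]
}}

```text
t: 27.57
eef_pos: [0.4041, -0.1845, 0.1014]
eef_rot: [0.704, 0.05, 0.707, -0.049]
ft_force: [-9.5, 1.5, 26.2]
gripper_width: 0.0004
```

```bash
python3 - <<'E'
from h import *
T=T2(.615,-.214,-.138)
def P(q): return T([-.075-.14*np.cos(.75-q),0,.08+.14*np.sin(.75-q)+.011])[0]
qs=np.linspace(.65,0,6)
print(np.array([P(q) for q in qs]).round(4))
print((np.diff([P(q) for q in np.linspace(.65,0,61)],axis=0)*1000).round(2)[::6].tolist())
E
```

```text
[[ 0.4027 -0.1845  0.105 ]
 [ 0.4057 -0.1849  0.1229]
 [ 0.4109 -0.1857  0.1403]
 [ 0.4184 -0.1867  0.1569]
 [ 0.4279 -0.188   0.1723]
 [ 0.4393 -0.1896  0.1864]]
[[0.16, -0.02, 1.51], [0.25, -0.04, 1.49], [0.35, -0.05, 1.47], [0.44, -0.06, 1.45], [0.54, -0.07, 1.42], [0.63, -0.09, 1.38], [0.71, -0.1, 1.33], [0.8, -0.11, 1.28], [0.88, -0.12, 1.23], [0.96, -0.13, 1.17]]
```

{"name": "drive_tool", "arguments": {
  "dp": [
    [0, 0, 0.0008],
    [0, 0, 0.0012],
    [0, 0, 0.0014],
    [0.0001, 0, 0.0015],
    [0.0001, 0, 0.0015],
    [0.0002, 0, 0.0015],
    [0.0002, 0, 0.0015],
    [0.0002, 0, 0.0015],
    [0.0002, 0, 0.0015],
    [0.0003, 0, 0.0015],
    [0.0003, 0, 0.0015],
    [0.0003, 0, 0.0015]
  ],
  "rot": [
    [0, 0, 0],
    [0, 0, 0],
    [0, 0, 0],
    [0, 0, 0],
    [0, 0, 0],
    [0, 0, 0],
    [0, 0, 0],
    [0, 0, 0],
    [0, 0, 0],
    [0, 0, 0],
    [0, 0, 0],
    [0, 0, 0]
  ]
}}

```text
t: 28.57
eef_pos: [0.4076, -0.1849, 0.1172]
eef_rot: [0.704, 0.049, 0.707, -0.049]
ft_force: [-4.2, 0.2, 5.7]
gripper_width: 0.0006
```

{"name": "drive_tool", "arguments": {
  "dp": [
    [0, 0, 0.0015],
    [0, 0, 0.0015],
    [0.0001, 0, 0.0015],
    [0.0001, 0, 0.0015],
    [0.0002, 0, 0.0015],
    [0.0002, 0, 0.0015],
    [0.0003, 0, 0.0015],
    [0.0003, -0.0001, 0.0015],
    [0.0004, -0.0001, 0.0014],
    [0.0004, -0.0001, 0.0014],
    [0.0004, -0.0001, 0.0014],
    [0.0004, -0.0001, 0.0014]
  ],
  "rot": [
    [0, 0, 0],
    [0, 0, 0],
    [0, 0, 0],
    [0, 0, 0],
    [0, 0, 0],
    [0, 0, 0],
    [0, 0, 0],
    [0, 0, 0],
    [0, 0, 0],
    [0, 0, 0],
    [0, 0, 0],
    [0, 0, 0]
  ]
}}

```text
t: 29.57
eef_pos: [0.4135, -0.1858, 0.1353]
eef_rot: [0.706, 0.049, 0.705, -0.049]
ft_force: [0.1, 0.7, 5.9]
gripper_width: 0.0003
```

{"name": "drive_tool", "arguments": {
  "dp": [
    [0.0004, -0.0001, 0.0014],
    [0.0004, -0.0001, 0.0014],
    [0.0004, -0.0001, 0.0014],
    [0.0005, -0.0001, 0.0014],
    [0.0005, -0.0001, 0.0014],
    [0.0005, -0.0001, 0.0014],
    [0.0006, -0.0001, 0.0014],
    [0.0006, -0.0001, 0.0014],
    [0.0006, -0.0001, 0.0014],
    [0.0006, -0.0001, 0.0014],
    [0.0006, -0.0001, 0.0014],
    [0.0006, -0.0001, 0.0014]
  ],
  "rot": [
    [0, 0, 0],
    [0, 0, 0],
    [0, 0, 0],
    [0, 0, 0],
    [0, 0, 0],
    [0, 0, 0],
    [0, 0, 0],
    [0, 0, 0],
    [0, 0, 0],
    [0, 0, 0],
    [0, 0, 0],
    [0, 0, 0]
  ]
}}

```text
t: 30.57
eef_pos: [0.4188, -0.1872, 0.1516]
eef_rot: [0.705, 0.049, 0.705, -0.049]
ft_force: [3.3, -0.2, 4.1]
gripper_width: 0.0006
```

{"name": "drive_tool", "arguments": {
  "dp": [
    [0.0004, -0.0001, 0.0014],
    [0.0004, -0.0001, 0.0014],
    [0.0005, -0.0001, 0.0014],
    [0.0005, -0.0001, 0.0013],
    [0.0006, -0.0001, 0.0013],
    [0.0006, -0.0001, 0.0013],
    [0.0007, -0.0001, 0.0013],
    [0.0007, -0.0001, 0.0013],
    [0.0008, -0.0001, 0.0013],
    [0.0008, -0.0001, 0.0013],
    [0.0008, -0.0001, 0.0013],
    [0.0008, -0.0001, 0.0013]
  ],
  "rot": [
    [0, 0, 0],
    [0, 0, 0],
    [0, 0, 0],
    [0, 0, 0],
    [0, 0, 0],
    [0, 0, 0],
    [0, 0, 0],
    [0, 0, 0],
    [0, 0, 0],
    [0, 0, 0],
    [0, 0, 0],
    [0, 0, 0]
  ]
}}

```text
t: 31.57
eef_pos: [0.4263, -0.1881, 0.1674]
eef_rot: [0.705, 0.049, 0.705, -0.049]
ft_force: [3.0, -0.7, 3.2]
gripper_width: 0.0007
```

{"name": "drive_tool", "arguments": {
  "dp": [
    [0.0008, -0.0001, 0.0013],
    [0.0008, -0.0001, 0.0013],
    [0.0008, -0.0001, 0.0013],
    [0.0009, -0.0001, 0.0012],
    [0.0009, -0.0001, 0.0012],
    [0.0009, -0.0001, 0.0012],
    [0.0009, -0.0001, 0.0012],
    [0.0009, -0.0001, 0.0012],
    [0.0009, -0.0001, 0.0012],
    [0.0009, -0.0001, 0.0012],
    [0.0009, -0.0001, 0.0012],
    [0.0009, -0.0001, 0.0012]
  ],
  "rot": [
    [0, 0, 0],
    [0, 0, 0],
    [0, 0, 0],
    [0, 0, 0],
    [0, 0, 0],
    [0, 0, 0],
    [0, 0, 0],
    [0, 0, 0],
    [0, 0, 0],
    [0, 0, 0],
    [0, 0, 0],
    [0, 0, 0]
  ]
}}

```text
t: 32.57
eef_pos: [0.4368, -0.1893, 0.1821]
eef_rot: [0.705, 0.049, 0.705, -0.049]
ft_force: [2.9, -0.2, 4.7]
gripper_width: 0.0004
```

{"name": "drive_tool", "arguments": {
  "dp": [
    [0.0008, -0.0001, 0.001],
    [0.0007, -0.0001, 0.001],
    [0.0006, -0.0001, 0.001],
    [0.0003, 0, 0.0008],
    [0, 0, 0.0008],
    [0, 0, 0.0008],
    [0, 0, 0.0008],
    [0, 0, 0.0008],
    [0, 0, 0.001],
    [0, 0, 0.001],
    [0, 0, 0.001],
    [0, 0, 0.001]
  ],
  "rot": [
    [0, 0, 0],
    [0, 0, 0],
    [0, 0, 0],
    [0, 0, 0],
    [0, 0, 0],
    [0, 0, 0],
    [0, 0, 0],
    [0, 0, 0],
    [0, 0, 0],
    [0, 0, 0],
    [0, 0, 0],
    [0, 0, 0]
  ]
}}

```text
t: 33.57
eef_pos: [0.4388, -0.1895, 0.1929]
eef_rot: [0.705, 0.049, 0.706, -0.049]
ft_force: [-0.2, -0.1, -0.3]
gripper_width: 0.0006
```

{"name": "drive_tool", "arguments": {
  "dp": [
    [0, 0, 0.001],
    [0, 0, 0.001],
    [0, 0, 0.002],
    [0, 0, 0.003],
    [0, 0, 0.01],
    [0, 0, 0.02],
    [0, 0, 0.03],
    [0, 0, 0.03],
    [0, 0, 0.03],
    [0, 0, 0.02],
    [0, 0, 0],
    [0, 0, 0]
  ],
  "rot": [
    [0, 0, 0],
    [0, 0, 0],
    [0, 0, 0],
    [0, 0, 0],
    [0, 0, 0],
    [0, 0, 0],
    [0, 0, 0],
    [0, 0, 0],
    [0, 0, 0],
    [0, 0, 0],
    [0, 0, 0],
    [0, 0, 0]
  ]
}}

```text
t: 34.57
eef_pos: [0.4396, -0.1897, 0.3409]
eef_rot: [0.706, 0.049, 0.705, -0.049]
ft_force: [-0.0, 0.6, -0.3]
gripper_width: 0.0004
```

```bash
python3 - <<'E'
from look import *
L=trpts(0)+[(circ(np.array([0,y+o,.145]),np.array([0,1.,0]),.0675),(255,0,255)) for y in(-.05,.05) for o in(-.006,.006)]
st()
im=env.camera("scene"); overlay(im,cal("scene"),T2(.615,-.214,-.138),L,4,(80,110,140,140),"l16s")
save(im,"l16f",None,1.5)
im=env.camera("top"); overlay(im,cal("top"),T2(.5684,.2515,.2),rackpts({.075:.05}),4,(140,150,120,90),"l16t")
print([(round(d["score"],2),np.round(d["rect"]).astype(int).tolist()) for d in env.spot_in("rack","top")])
E
```

```text
t34.57 pos [ 0.4396 -0.1897  0.3409] x [ 0.002 -0.001 -1.   ] y [ 0.138  0.99  -0.   ] F [-0.   0.6 -0.3] w0.0004
[(0.96, [154, 172, 83, 47])]
```

View pics/l16s.png

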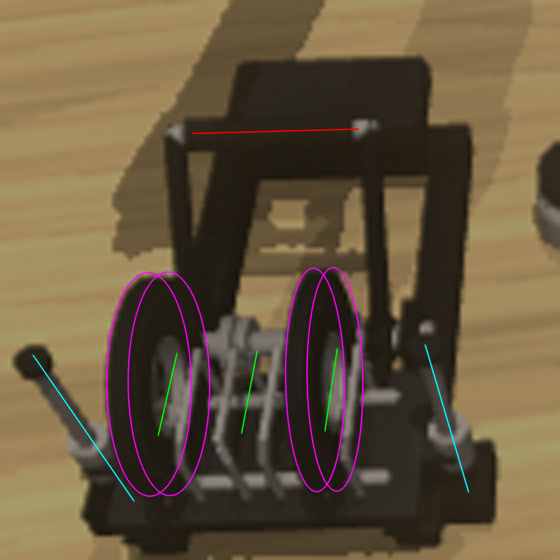

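View pics/l16t.png

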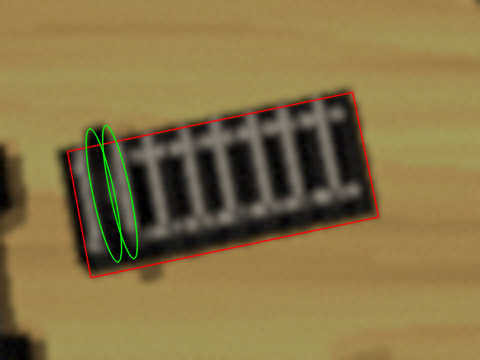

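View pics/l16f.png

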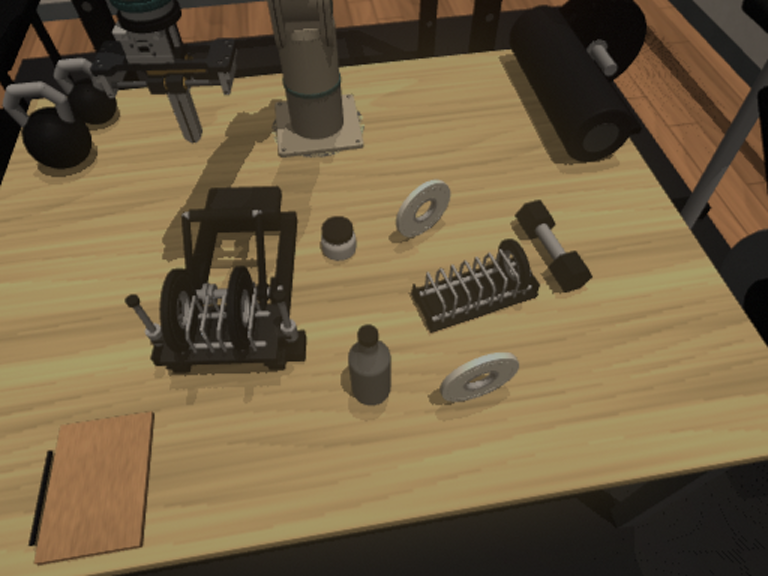

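{"name": "drive_tool", "arguments": {
  "dp": [
    [0.02, 0.003, 0],
    [0.03, 0.004, 0],
    [0.03, 0.004, 0],
    [0.03, 0.004, 0],
    [0.03, 0.004, 0],
    [0.03, 0.004, 0],
    [0.0115, 0.0017, 0],
    [0, 0, 0],
    [0, 0, 0],
    [0, 0, 0]
  ],
  "rot": [
    [0, 0, 0],
    [0, 0, 0],
    [0, 0, 0],
    [0, 0, 0],
    [0, 0, 0],
    [0, 0, 0],
    [0, 0, 0],
    [0, 0, 0],
    [0, 0, 0],
    [0, 0, 0]
  ],
  "fingers": 32
}}

```text
t: 35.55
eef_pos: [0.6192, -0.1655, 0.3391]
eef_rot: [0.704, 0.049, 0.706, -0.049]
ft_force: [-0.4, -0.5, -0.6]
gripper_width: 0.03
```

```bash
python3 - <<'E'
from look import *
L=trpts()+[(circ(np.array([0,y+o,.145]),np.array([0,1.,0]),.0675),(255,0,255)) for y in(-.05,.05) for o in(-.006,.006)]
look("l17",.615,-.214,-.138,L=L)
E
```

```text
t35.55 pos [ 0.6192 -0.1655  0.3391] x [-0.003 -0.    -1.   ] y [ 0.139  0.99  -0.   ] F [-0.4 -0.5 -0.6] w0.0300
```

View pics/l17.png

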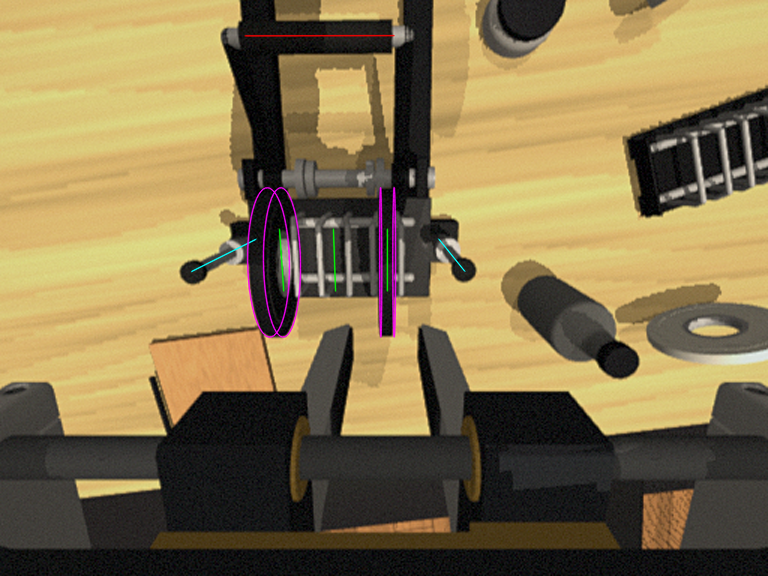

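Plates seated as modelled. Descend 0.166 to z≈0.173 and grip.

{"name": "drive_tool", "arguments": {
  "dp": [
    [0.002, 0.0005, -0.02],
    [0, 0, -0.03],
    [0, 0, -0.03],
    [0, 0, -0.025],
    [0, 0, -0.02],
    [0, 0, -0.02],
    [0, 0, -0.012],
    [0, 0, -0.009],
    [0, 0, 0],
    [0, 0, 0],
    [0, 0, 0]
  ],
  "rot": [
    [0, 0, 0],
    [0, 0, 0],
    [0, 0, 0],
    [0, 0, 0],
    [0, 0, 0],
    [0, 0, 0],
    [0, 0, 0],
    [0, 0, 0],
    [0, 0, 0],
    [0, 0, 0],
    [0, 0, 0]
  ]
}}

```text
t: 36.52
eef_pos: [0.6232, -0.1648, 0.1753]
eef_rot: [0.706, 0.049, 0.705, -0.049]
ft_force: [0.4, -0.5, -0.5]
gripper_width: 0.0301
```

{"name": "drive_tool", "arguments": {
  "dp": [
    [0, 0, 0],
    [0, 0, 0],
    [0, 0, 0],
    [0, 0, 0],
    [0, 0, 0],
    [0, 0, 0]
  ],
  "rot": [
    [0, 0, 0],
    [0, 0, 0],
    [0, 0, 0],
    [0, 0, 0],
    [0, 0, 0],
    [0, 0, 0]
  ],
  "fingers": 0,
  "squeeze": 60
}}

```text
t: 37.02
eef_pos: [0.623, -0.1643, 0.1745]
eef_rot: [0.706, 0.049, 0.705, -0.049]
ft_force: [-0.6, 0.2, 2.7]
gripper_width: 0.0118
```

{"name": "drive_tool", "arguments": {
  "dp": [
    [0, 0, 0],
    [0, 0, 0.01],
    [0, 0, 0.015],
    [0, 0, 0.02],
    [0, 0, 0.025],
    [0, 0, 0.03],
    [0, 0, 0.03],
    [0, 0, 0.03],
    [0, 0, 0.01],
    [0, 0, 0],
    [0, 0, 0]
  ],
  "rot": [
    [0, 0, 0],
    [0, 0, 0],
    [0, 0, 0],
    [0, 0, 0],
    [0, 0, 0],
    [0, 0, 0],
    [0, 0, 0],
    [0, 0, 0],
    [0, 0, 0],
    [0, 0, 0],
    [0, 0, 0]
  ]
}}

```text
t: 37.93
eef_pos: [0.6218, -0.1642, 0.3426]
eef_rot: [0.705, 0.049, 0.706, -0.049]
ft_force: [-0.4, 0.7, -5.3]
gripper_width: 0.0118
```

{"name": "drive_tool", "arguments": {
  "dp": [
    [0, 0.015, 0],
    [-0.004, 0.03, 0],
    [-0.004, 0.036, 0],
    [-0.004, 0.036, 0],
    [-0.004, 0.036, 0],
    [-0.004, 0.036, 0],
    [-0.004, 0.036, 0],
    [-0.004, 0.036, 0],
    [-0.004, 0.036, 0],
    [-0.004, 0.03, 0],
    [-0.001, 0.015, 0],
    [0, 0, 0]
  ],
  "rot": [
    [0, 0, 0],
    [0, 0, 2],
    [0, 0, 2],
    [0, 0, 2],
    [0, 0, 2],
    [0, 0, 2],
    [0, 0, 2],
    [0, 0, 2],
    [0, 0, 2],
    [0, 0, 2],
    [0, 0, 1.4],
    [0, 0, 0]
  ]
}}

```text
t: 38.93
eef_pos: [0.5829, 0.1845, 0.3415]
eef_rot: [0.702, -0.073, 0.705, 0.075]
ft_force: [0.2, 0.8, -3.5]
gripper_width: 0.0113
```

{"name": "drive_tool", "arguments": {
  "dp": [
    [0, 0, 0],
    [0, 0, 0],
    [0, 0, 0]
  ],
  "rot": [
    [0, 0, 0],
    [0, 0, 0],
    [0, 0, 0]
  ]
}}

```text
t: 39.18
eef_pos: [0.5857, 0.1754, 0.3434]
eef_rot: [0.703, -0.07, 0.704, 0.069]
ft_force: [-0.3, -0.2, -4.1]
gripper_width: 0.0115
```

```bash
python3 - <<'E'
from look import *
look("l18",slots={.075:.05},L=rackpts({.075:.05})+[(np.array([[-.03,y,.074],[.03,y,.074]]),(0,255,255)) for y in(-.075,-.025,.025)])
E
```

```text
t39.18 pos [0.5857 0.1754 0.3434] x [-0.001 -0.002 -1.   ] y [-0.196  0.981 -0.002] F [-0.3 -0.2 -4.1] w0.0115
```

View pics/l18.png

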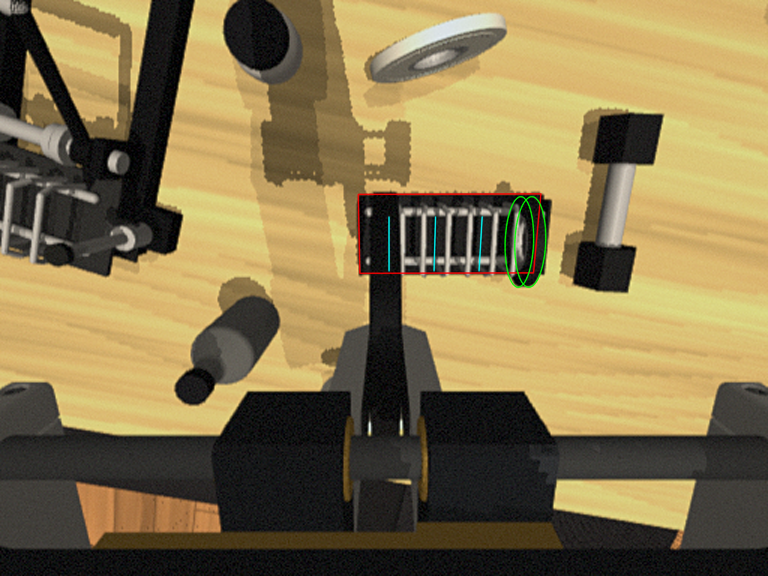

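{"name": "drive_tool", "arguments": {
  "dp": [
    [-0.0015, 0.0025, -0.02],
    [0, 0, -0.03],
    [0, 0, -0.03],
    [0, 0, -0.03],
    [0, 0, -0.02],
    [0, 0, -0.015],
    [0, 0, 0],
    [0, 0, 0],
    [0, 0, 0]
  ],
  "rot": [
    [0, 0, 0],
    [0, 0, 0],
    [0, 0, 0],
    [0, 0, 0],
    [0, 0, 0],
    [0, 0, 0],
    [0, 0, 0],
    [0, 0, 0],
    [0, 0, 0]
  ]
}}

```text
t: 39.98
eef_pos: [0.5854, 0.1796, 0.2003]
eef_rot: [0.704, -0.07, 0.703, 0.07]
ft_force: [0.1, -0.3, -3.9]
gripper_width: 0.0113
```

```bash
python3 - <<'E'
from look import *
L=rackpts({.075:.05})+[(np.array([[-.03,y,.074],[.03,y,.074]]),(0,255,255)) for y in(-.075,-.025,.025)]
s,Rm,kw,im=look("l19",L=L)
overlay(im,kw,T2(.5684,.2515,.2),L,4.4,(200,110,180,125),"l19z")
E
```

```text
t39.98 pos [0.5854 0.1796 0.2003] x [ 0.002  0.    -1.   ] y [-0.197  0.98  -0.   ] F [ 0.1 -0.3 -3.9] w0.0113
```

View pics/l19z.png

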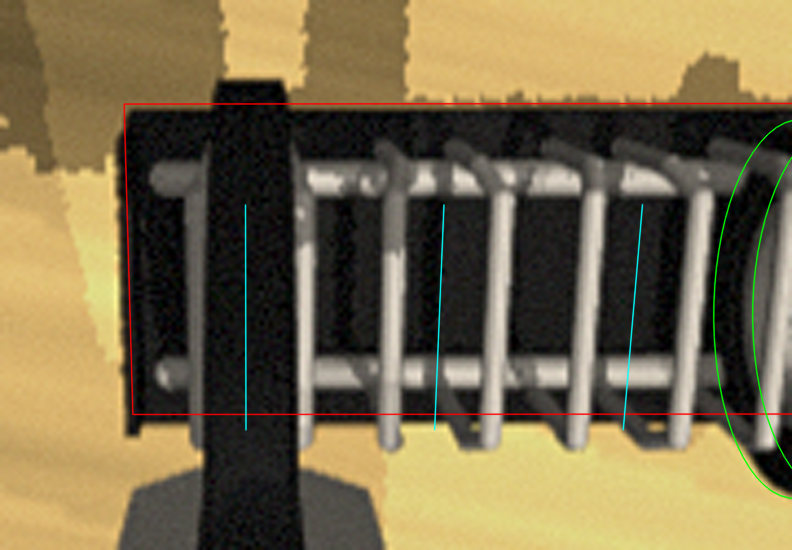

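{"name": "drive_tool", "arguments": {
  "dp": [
    [-0.0013, -0.0003, -0.01],
    [0, 0, -0.01],
    [0, 0, -0.01],
    [0, 0, -0.01],
    [0, 0, -0.01],
    [0, 0, -0.01],
    [0, 0, -0.01],
    [0, 0, -0.008],
    [0, 0, -0.004],
    [0, 0, 0],
    [0, 0, 0],
    [0, 0, 0]
  ],
  "rot": [
    [0, 0, 0],
    [0, 0, 0],
    [0, 0, 0],
    [0, 0, 0],
    [0, 0, 0],
    [0, 0, 0],
    [0, 0, 0],
    [0, 0, 0],
    [0, 0, 0],
    [0, 0, 0],
    [0, 0, 0],
    [0, 0, 0]
  ]
}}

```text
t: 41.03
eef_pos: [0.5834, 0.18, 0.1175]
eef_rot: [0.704, -0.071, 0.703, 0.071]
ft_force: [-1.0, 0.2, -3.8]
gripper_width: 0.0118
```

{"name": "drive_tool", "arguments": {
  "dp": [
    [0, 0, -0.002],
    [0, 0, -0.0015],
    [0, 0, 0],
    [0, 0, 0]
  ],
  "rot": [
    [0, 0, 0],
    [0, 0, 0],
    [0, 0, 0],
    [0, 0, 0]
  ]
}}

```text
t: 41.37
eef_pos: [0.5831, 0.1799, 0.1137]
eef_rot: [0.704, -0.071, 0.703, 0.071]
ft_force: [0.2, 0.0, -4.6]
gripper_width: 0.0115
```

{"name": "drive_tool", "arguments": {
  "dp": [
    [0, 0, -0.001],
    [0, 0, -0.001],
    [0, 0, 0],
    [0, 0, 0]
  ],
  "rot": [
    [0, 0, 0],
    [0, 0, 0],
    [0, 0, 0],
    [0, 0, 0]
  ]
}}

```text
t: 41.7
eef_pos: [0.5841, 0.1801, 0.113]
eef_rot: [0.705, -0.07, 0.703, 0.071]
ft_force: [-1.0, -1.0, 7.0]
gripper_width: 0.0114
```

Contact at the expected height (0.083+0.0295=0.1125). Release and withdraw.

{"name": "drive_tool", "arguments": {
  "dp": [
    [0, 0, 0],
    [0, 0, 0],
    [0, 0, 0],
    [0, 0, 0],
    [0, 0, 0],
    [0, 0, 0],
    [0, 0, 0]
  ],
  "rot": [
    [0, 0, 0],
    [0, 0, 0],
    [0, 0, 0],
    [0, 0, 0],
    [0, 0, 0],
    [0, 0, 0],
    [0, 0, 0]
  ],
  "fingers": 32
}}

```text
t: 42.28
eef_pos: [0.5828, 0.1798, 0.1114]
eef_rot: [0.703, -0.071, 0.704, 0.071]
ft_force: [-0.6, -0.2, 0.3]
gripper_width: 0.0304
```

{"name": "drive_tool", "arguments": {
  "dp": [
    [0, 0, 0.01],
    [0, 0, 0.02],
    [0, 0, 0.03],
    [0, 0, 0.035],
    [0, 0, 0.035],
    [0, 0, 0.035],
    [0, 0, 0.025],
    [0, 0, 0.01],
    [0, 0, 0],
    [0, 0, 0]
  ],
  "rot": [
    [0, 0, 0],
    [0, 0, 0],
    [0, 0, 0],
    [0, 0, 0],
    [0, 0, 0],
    [0, 0, 0],
    [0, 0, 0],
    [0, 0, 0],
    [0, 0, 0],
    [0, 0, 0]
  ]
}}

```text
t: 43.12
eef_pos: [0.5824, 0.1797, 0.311]
eef_rot: [0.703, -0.071, 0.704, 0.071]
ft_force: [-0.6, 0.3, -0.6]
gripper_width: 0.0302
```

```bash
python3 - <<'E'
from look import *
look("l20",.5684,.2527,.2,slots={-.075:.0675,.075:.05})
E
```

```text
t43.12 pos [0.5824 0.1797 0.311 ] x [-0.001 -0.    -1.   ] y [-0.199  0.98   0.   ] F [-0.6  0.3 -0.6] w0.0302
```

View pics/l20.png

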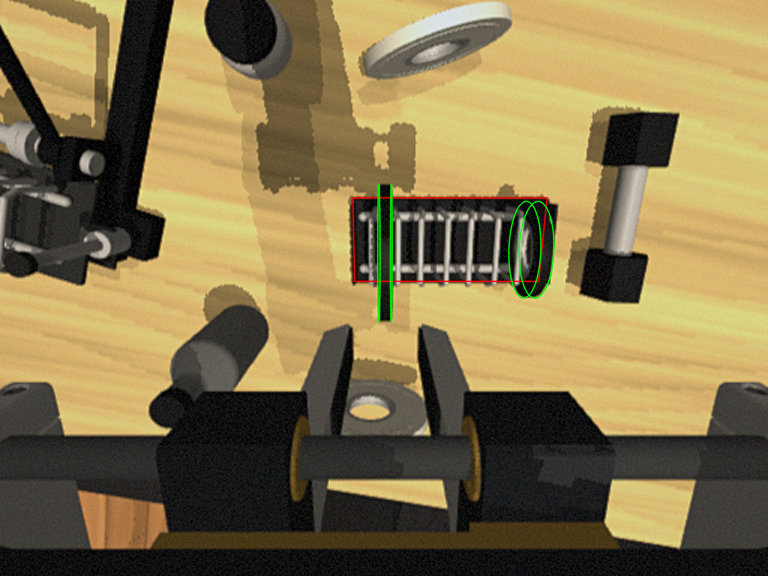

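{"name": "drive_tool", "arguments": {
  "dp": [
    [0, -0.015, 0.01],
    [0.002, -0.03, 0.01],
    [0.002, -0.036, 0],
    [0.002, -0.036, 0],
    [0.002, -0.036, 0],
    [0.002, -0.036, 0],
    [0.002, -0.036, 0],
    [0.002, -0.036, 0],
    [0.002, -0.036, 0],
    [0.002, -0.036, 0],
    [0.003, -0.036, 0],
    [0.003, -0.036, 0]
  ],
  "rot": [
    [0, 0, 0],
    [0, 0, -2],
    [0, 0, -2],
    [0, 0, -2],
    [0, 0, -2],
    [0, 0, -2],
    [0, 0, -2],
    [0, 0, -2],
    [0, 0, -2],
    [0, 0, -2],
    [0, 0, -1.4],
    [0, 0, 0]
  ]
}}

```text
t: 44.17
eef_pos: [0.6053, -0.228, 0.3305]
eef_rot: [0.704, 0.05, 0.706, -0.05]
ft_force: [0.5, 0.7, 0.3]
gripper_width: 0.0301
```

{"name": "drive_tool", "arguments": {
  "dp": [
    [0.002, -0.025, 0],
    [0, -0.013, 0],
    [0, 0, 0],
    [0, 0, 0],
    [0, 0, 0]
  ],
  "rot": [
    [0, 0, 0],
    [0, 0, 0],
    [0, 0, 0],
    [0, 0, 0],
    [0, 0, 0]
  ]
}}

```text
t: 44.58
eef_pos: [0.6091, -0.2607, 0.3311]
eef_rot: [0.705, 0.049, 0.706, -0.047]
ft_force: [0.7, 0.4, -0.5]
gripper_width: 0.0301
```

```bash
python3 - <<'E'
from look import *
L=trpts()+[(circ(np.array([0,y+o,.145]),np.array([0,1.,0]),.0675),(255,0,255)) for y in(-.05,) for o in(-.006,.006)]
look("l21",.615,-.214,-.138,L=L)
E
```

```text
t44.58 pos [ 0.6091 -0.2607  0.3311] x [-0.001  0.002 -1.   ] y [0.136 0.991 0.002] F [ 0.7  0.4 -0.5] w0.0301
```

View pics/l21.png

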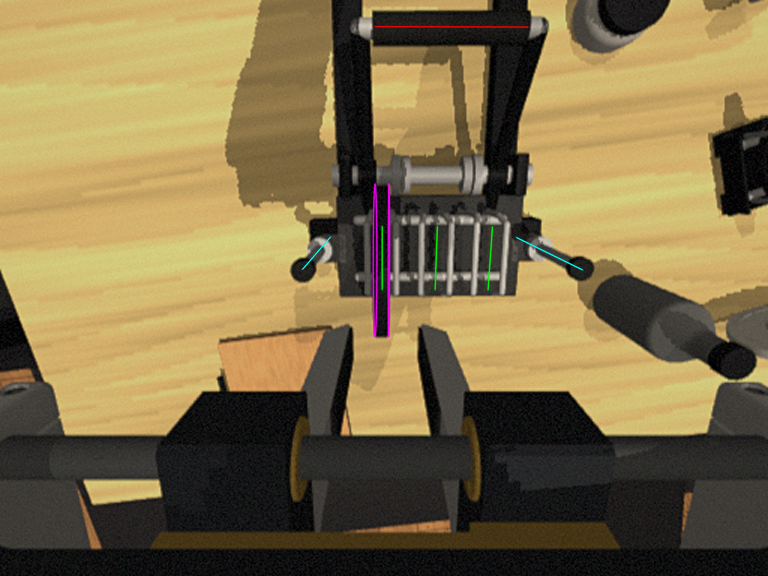

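{"name": "drive_tool", "arguments": {
  "dp": [
    [-0.001, -0.003, -0.02],
    [0, 0, -0.03],
    [0, 0, -0.03],
    [0, 0, -0.025],
    [0, 0, -0.02],
    [0, 0, -0.015],
    [0, 0, -0.01],
    [0, 0, -0.007],
    [0, 0, 0],
    [0, 0, 0],
    [0, 0, 0]
  ],
  "rot": [
    [0, 0, 0],
    [0, 0, 0],
    [0, 0, 0],
    [0, 0, 0],
    [0, 0, 0],
    [0, 0, 0],
    [0, 0, 0],
    [0, 0, 0],
    [0, 0, 0],
    [0, 0, 0],
    [0, 0, 0]
  ]
}}

```text
t: 45.55
eef_pos: [0.6087, -0.2662, 0.1757]
eef_rot: [0.706, 0.049, 0.705, -0.049]
ft_force: [0.2, -0.2, 0.3]
gripper_width: 0.0299
```

{"name": "drive_tool", "arguments": {
  "dp": [
    [0, 0, 0],
    [0, 0, 0],
    [0, 0, 0],
    [0, 0, 0],
    [0, 0, 0],
    [0, 0, 0]
  ],
  "rot": [
    [0, 0, 0],
    [0, 0, 0],
    [0, 0, 0],
    [0, 0, 0],
    [0, 0, 0],
    [0, 0, 0]
  ],
  "fingers": 0,
  "squeeze": 60
}}

```text
t: 46.05
eef_pos: [0.6083, -0.2653, 0.1749]
eef_rot: [0.706, 0.049, 0.705, -0.048]
ft_force: [-0.2, 2.3, 3.2]
gripper_width: 0.0118
```

{"name": "drive_tool", "arguments": {
  "dp": [
    [0, 0, 0],
    [0, 0, 0.01],
    [0, 0, 0.015],
    [0, 0, 0.02],
    [0, 0, 0.025],
    [0, 0, 0.03],
    [0, 0, 0.03],
    [0, 0, 0.03],
    [0, 0, 0.01],
    [0, 0, 0],
    [0, 0, 0]
  ],
  "rot": [
    [0, 0, 0],
    [0, 0, 0],
    [0, 0, 0],
    [0, 0, 0],
    [0, 0, 0],
    [0, 0, 0],
    [0, 0, 0],
    [0, 0, 0],
    [0, 0, 0],
    [0, 0, 0],
    [0, 0, 0]
  ]
}}

```text
t: 46.97
eef_pos: [0.607, -0.2664, 0.3431]
eef_rot: [0.705, 0.049, 0.706, -0.049]
ft_force: [-0.9, -0.3, -4.3]
gripper_width: 0.0117
```

{"name": "drive_tool", "arguments": {
  "dp": [
    [0, 0.015, 0],
    [-0.002, 0.03, 0],
    [-0.002, 0.036, 0],
    [-0.002, 0.036, 0],
    [-0.002, 0.036, 0],
    [-0.003, 0.036, 0],
    [-0.003, 0.036, 0],
    [-0.003, 0.036, 0],
    [-0.003, 0.036, 0],
    [-0.003, 0.036, 0],
    [-0.003, 0.036, 0],
    [-0.003, 0.036, 0]
  ],
  "rot": [
    [0, 0, 0],
    [0, 0, 2],
    [0, 0, 2],
    [0, 0, 2],
    [0, 0, 2],
    [0, 0, 2],
    [0, 0, 2],
    [0, 0, 2],
    [0, 0, 2],
    [0, 0, 2],
    [0, 0, 1.4],
    [0, 0, 0]
  ]
}}

```text
t: 47.97
eef_pos: [0.5765, 0.1413, 0.3421]
eef_rot: [0.702, -0.071, 0.705, 0.071]
ft_force: [1.0, -0.0, -4.0]
gripper_width: 0.0116
```

{"name": "drive_tool", "arguments": {
  "dp": [
    [-0.002, 0.036, 0],
    [-0.002, 0.03, 0],
    [0, 0.023, 0],
    [0, 0, 0],
    [0, 0, 0],
    [0, 0, 0]
  ],
  "rot": [
    [0, 0, 0],
    [0, 0, 0],
    [0, 0, 0],
    [0, 0, 0],
    [0, 0, 0],
    [0, 0, 0]
  ]
}}

```text
t: 48.47
eef_pos: [0.5737, 0.2272, 0.3426]
eef_rot: [0.702, -0.071, 0.705, 0.07]
ft_force: [0.8, -0.9, -4.4]
gripper_width: 0.0121
```

```bash
python3 - <<'E'
from look import *
look("l22",.5684,.2527,.2,L=rackpts({-.075:.0675,.075:.05})+[(np.array([[-.03,y,.074],[.03,y,.074]]),(0,255,255)) for y in(-.075,-.025,.025)])
E
```

```text
t48.47 pos [0.5737 0.2272 0.3426] x [-0.003 -0.003 -1.   ] y [-0.199  0.98  -0.002] F [ 0.8 -0.9 -4.4] w0.0121
```

View pics/l22.png

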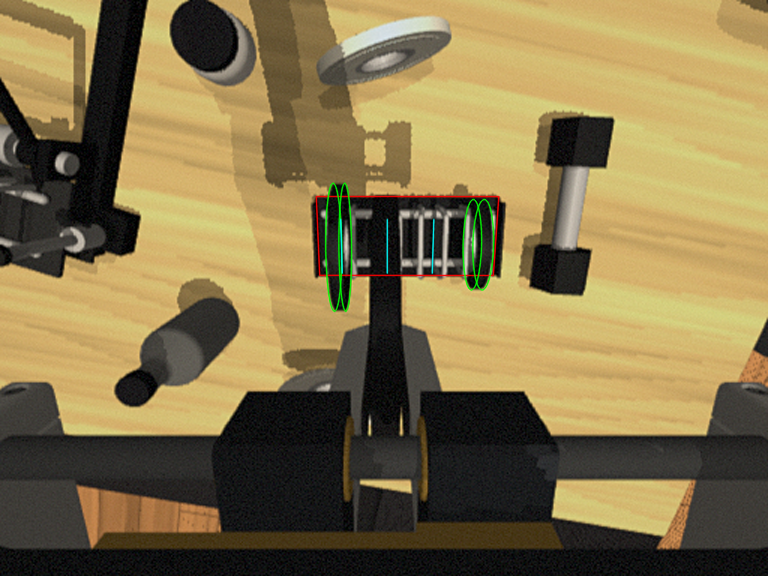

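{"name": "drive_tool", "arguments": {
  "dp": [
    [0, 0.001, -0.02],
    [0, 0, -0.03],
    [0, 0, -0.03],
    [0, 0, -0.03],
    [0, 0, -0.02],
    [0, 0, -0.015],
    [0, 0, 0],
    [0, 0, 0],
    [0, 0, 0]
  ],
  "rot": [
    [0, 0, 0],
    [0, 0, 0],
    [0, 0, 0],
    [0, 0, 0],
    [0, 0, 0],
    [0, 0, 0],
    [0, 0, 0],
    [0, 0, 0],
    [0, 0, 0]
  ]
}}

```text
t: 49.27
eef_pos: [0.5758, 0.2283, 0.2006]
eef_rot: [0.704, -0.07, 0.703, 0.07]
ft_force: [0.1, 0.5, -3.9]
gripper_width: 0.0119
```

```bash
python3 - <<'E'
from look import *
L=rackpts({.075:.05})+[(np.array([[-.03,y,.074],[.03,y,.074]]),(0,255,255)) for y in(-.075,-.025,.025)]
s,Rm,kw,im=look("l23",L=L)
overlay(im,kw,T2(.5684,.2527,.2),L,4.4,(165,110,180,125),"l23z")
E
```

```text
t49.27 pos [0.5758 0.2283 0.2006] x [ 0.002  0.    -1.   ] y [-0.197  0.98   0.   ] F [ 0.1  0.5 -3.9] w0.0119
```

View pics/l23z.png

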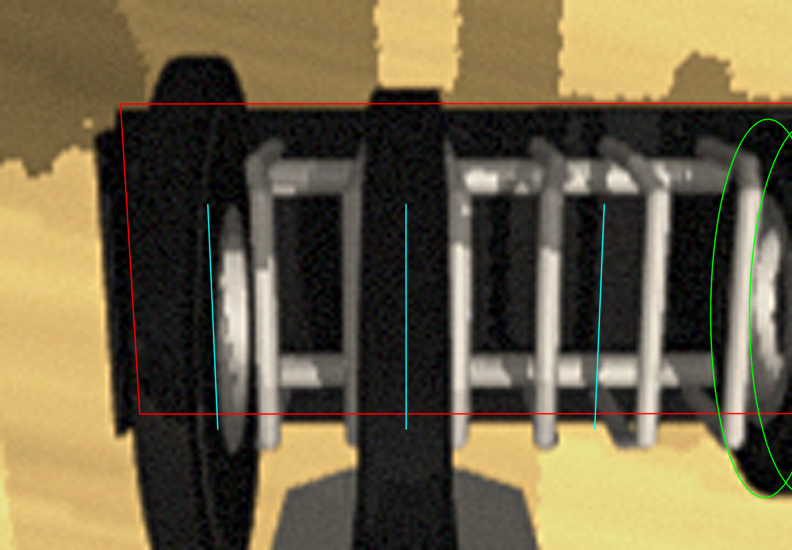

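{"name": "drive_tool", "arguments": {
  "dp": [
    [-0.0015, -0.0003, -0.01],
    [0, 0, -0.01],
    [0, 0, -0.01],
    [0, 0, -0.01],
    [0, 0, -0.01],
    [0, 0, -0.01],
    [0, 0, -0.01],
    [0, 0, -0.008],
    [0, 0, -0.005],
    [0, 0, -0.002],
    [0, 0, 0],
    [0, 0, 0]
  ],
  "rot": [
    [0, 0, 0],
    [0, 0, 0],
    [0, 0, 0],
    [0, 0, 0],
    [0, 0, 0],
    [0, 0, 0],
    [0, 0, 0],
    [0, 0, 0],
    [0, 0, 0],
    [0, 0, 0],
    [0, 0, 0],
    [0, 0, 0]
  ]
}}

```text
t: 50.32
eef_pos: [0.5738, 0.2286, 0.1148]
eef_rot: [0.704, -0.07, 0.703, 0.071]
ft_force: [-0.1, 0.2, -3.9]
gripper_width: 0.0116
```

{"name": "drive_tool", "arguments": {
  "dp": [
    [0, 0, -0.001],
    [0, 0, -0.001],
    [0, 0, 0],
    [0, 0, 0]
  ],
  "rot": [
    [0, 0, 0],
    [0, 0, 0],
    [0, 0, 0],
    [0, 0, 0]
  ]
}}

```text
t: 50.65
eef_pos: [0.574, 0.2288, 0.1138]
eef_rot: [0.704, -0.07, 0.703, 0.071]
ft_force: [-2.0, -1.2, 4.5]
gripper_width: 0.0116
```

{"name": "drive_tool", "arguments": {
  "dp": [
    [0, 0, -0.0005],
    [0, 0, 0]
  ],
  "rot": [
    [0, 0, 0],
    [0, 0, 0]
  ]
}}

```text
t: 50.82
eef_pos: [0.574, 0.2288, 0.1137]
eef_rot: [0.704, -0.07, 0.703, 0.071]
ft_force: [-3.3, -2.0, 8.9]
gripper_width: 0.012
```

{"name": "drive_tool", "arguments": {
  "dp": [
    [0, 0, 0],
    [0, 0, 0],
    [0, 0, 0],
    [0, 0, 0],
    [0, 0, 0],
    [0, 0, 0],
    [0, 0, 0]
  ],
  "rot": [
    [0, 0, 0],
    [0, 0, 0],
    [0, 0, 0],
    [0, 0, 0],
    [0, 0, 0],
    [0, 0, 0],
    [0, 0, 0]
  ],
  "fingers": 28
}}

```text
t: 51.4
eef_pos: [0.5734, 0.2285, 0.1119]
eef_rot: [0.704, -0.071, 0.704, 0.071]
ft_force: [-0.6, -0.0, 0.2]
gripper_width: 0.0263
```

{"name": "drive_tool", "arguments": {
  "dp": [
    [0, 0, 0.01],
    [0, 0, 0.02],
    [0, 0, 0.03],
    [0, 0, 0.035],
    [0, 0, 0.035],
    [0, 0, 0.035],
    [0, 0, 0.025],
    [0, 0, 0.01],
    [0, 0, 0],
    [0, 0, 0]
  ],
  "rot": [
    [0, 0, 0],
    [0, 0, 0],
    [0, 0, 0],
    [0, 0, 0],
    [0, 0, 0],
    [0, 0, 0],
    [0, 0, 0],
    [0, 0, 0],
    [0, 0, 0],
    [0, 0, 0]
  ]
}}

```text
t: 52.23
eef_pos: [0.5729, 0.2284, 0.3114]
eef_rot: [0.703, -0.071, 0.704, 0.071]
ft_force: [-0.9, -0.9, 0.3]
gripper_width: 0.0265
```

{"name": "drive_tool", "arguments": {
  "dp": [
    [-0.03, 0, 0],
    [-0.035, 0, 0],
    [-0.035, 0, 0],
    [-0.035, 0, 0],
    [0, 0, 0],
    [0, 0, 0],
    [0, 0, 0]
  ],
  "rot": [
    [0, 0, 0],
    [0, 0, 0],
    [0, 0, 0],
    [0, 0, 0],
    [0, 0, 0],
    [0, 0, 0],
    [0, 0, 0]
  ]
}}

```text
t: 52.82
eef_pos: [0.4385, 0.2283, 0.3109]
eef_rot: [0.703, -0.071, 0.704, 0.07]
ft_force: [0.2, -0.8, 0.4]
gripper_width: 0.026
```

```bash
python3 - <<'E'
from look import *
S={-.075:.0675,-.025:.0675,.075:.05}
s,Rm,kw,im=look("l24",.5684,.2527,.2,slots=S)
tf=T2(.5684,.2522,.2)
im=env.camera("scene"); save(im,"l24f",None,1.5); overlay(im,cal("scene"),tf,rackpts(S),4,(260,130,130,110),"l24s")
overlay(im,cal("scene"),T2(.615,-.214,-.138),trpts(),4,(80,110,140,140),"l24tr")
im=env.camera("top"); overlay(im,cal("top"),tf,rackpts(S),4,(140,150,120,90),"l24t")
E
```

```text
t52.82 pos [0.4385 0.2283 0.3109] x [-0.001 -0.001 -1.   ] y [-0.199  0.98  -0.001] F [ 0.2 -0.8  0.4] w0.0260
```

View pics/l24.png

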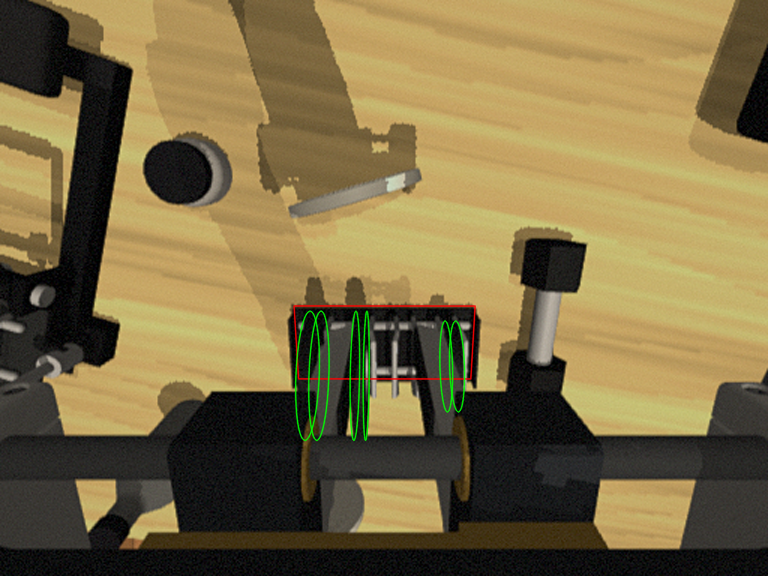

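View pics/l24s.png

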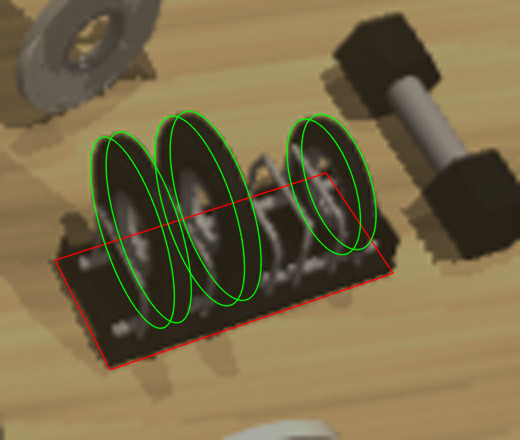

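View pics/l24f.png

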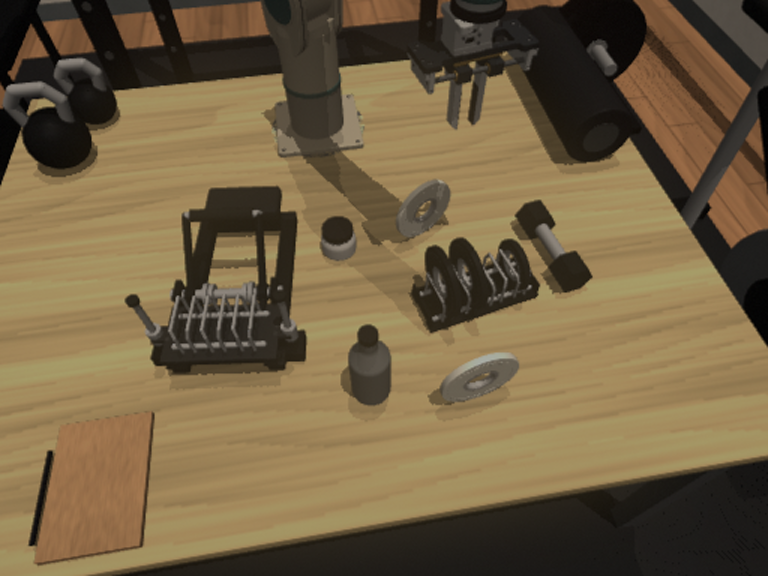

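View pics/l24tr.png

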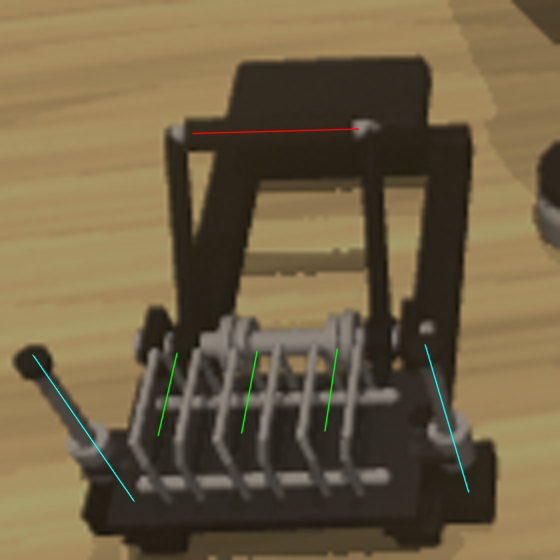

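View pics/l24t.png

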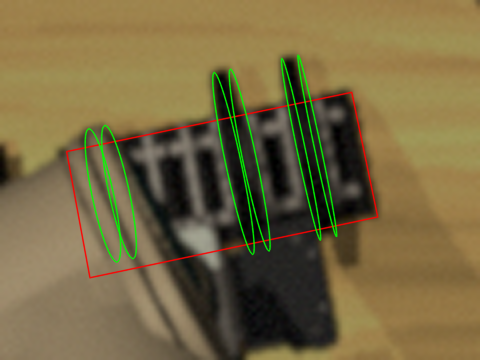

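```bash
python3 - <<'E'
from h import *
st(); print(env.finish_job())
E
```

```text
t52.97 pos [0.4394 0.2282 0.3112] x [-0.001 -0.001 -1.   ] y [-0.198  0.98  -0.001] F [ 0.1 -0.3 -0.1] w0.0260
the job is handed in; nothing more can be done
None
```

The job is done and handed in at about 53 s. Only two large plates were on the bench.

- **Loading:** I stood both plates in carriage slots 0 and 2 and checked them against the camera images. The small plate was left in place.
- **Repetition:** I pressed the handle down from above with the closed fingers to the stop. The force rose to 26 N against the stop, and the images matched 0.65 rad with both plates up. I then eased it back over about 6 s, with contact force at each reading until the handle reached rest.
- **Re-racking:** Both large plates went back into the rack slots they started in.

In the last pictures, all three plates match their seated positions in the rack, the carriage is empty and the lever is at rest. The bystanders and the white look-alikes look unmoved, and the gripper is clear of everything. No check failed. The slots sat about 1 mm off my first pose estimates, so I corrected for that before each plate went in. I saw no sign of the rack being knocked, nor of the grip slackening.

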